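Put the charged battery packs away

ROBOT

A 6-joint arm with a two-finger parallel gripper is mounted at the origin on the work surface. World frame = base frame: x ahead of the robot, y to its left, z up, the work surface at z = 0. Lengths are in mm, angles in degrees, forces in N, time in s.
With the tool pointing down it reaches from about 325 to 775 mm from the base axis. Payload 5.5 kg.
Tool frame: the origin (TCP) lies midway between the tips of the shut fingers; the grasp point (between the pads) lies 19 mm behind it; z points along the fingers, y is the direction in which the jaws open and shut (so a half turn about z gives the same grasp; the last joint's range is limited). The gripper opens to 88 mm and grips with 3 to 60 N. Pads are 20 mm wide; open, the fingers measure 115 mm over their backs; the gripper's body (75 mm by 178 mm) begins 61 mm behind the grasp point.
Start: joints at [-76.473, 5.22, 70.514, -0, 104.267, -3.249], TCP at [173.18, -574.478, 222.631] pointing down, gripper open.
Joint ranges: [-164.24, 164.24], [-49.07, 125.15], [9.68, 141.18], [-86.29, 266.29], [3.28, 154.24], [-151.56, 151.56]. Speed limits (degrees/s): [147.25, 147.25, 172.46, 180, 180, 180].

INTERFACE

Orientations are given as a 3x3 rotation matrix whose columns are the frame's x, y, z axes.
In Python, from plant import status, viewer, robot gives the robot as it stands.
- The arm moves only by the shell command python3 -m inch 'ROWS' [FORCE]. ROWS is JSON, a list that holds one entry, the list of rows, each a list of 7 numbers: the shift along the tool's x, y, z in mm, then the turn, a rotation vector about the tool's x, y, z in rad, then the finger opening in mm, from 0 to 87.8. In form: [[[dx, dy, dz, wx, wy, wz, gripper], ...]]. A call has 1 to 5 rows; each row shifts and turns the commanded pose from where the row before left it, along the tool's axes as they then stand; what a row does not reach is not made up. A row lasts 1/8 s, in which the tool goes at most 62.5 mm and 10.7 degrees, less where a joint would pass 70% of its speed; a pose out of reach is approached as far as the arm can. A call with a gripper value outside its range is refused whole. The fingers move at their own pace and stop on an object; FORCE is the grip in N (left out, the last holds). Time passes only in rows, so rows that do not move let the fingers close. It gives the time, the measured TCP pose, the force and the opening at its end, in the units of the state.
- status.state(): the state, without advancing time (a new reading comes with each control period).
- viewer.read_camera(name): name is "side" or "top" or "wrist"; returns a dict with "frame" (420x560x3 uint8, red, green, blue), "fov_y" (degrees; the focal length in pixels is half the picture's height over the tangent of half this angle, whatever the lens; pixels are square), "cx", "cy" (the principal point, pixels), "pose" (4x4, takes a point from camera to world coordinates); the wrist camera has in their place "mount" (4x4, takes a point from camera to tool coordinates, whose origin is the TCP and whose axes are the flange's). Camera axes: x right, y down, z forward; pixel columns grow to the right and rows downward; lengths in mm; the calibration is good to about 2 mm. A picture is of the moment at which its call begins: read the wrist's pose just before it. There is no depth.
- robot.close_job(): hands the job in, once; it reports no verdict.
The state is a dict: "t": time; "q": joint angles; "qd": joint speeds; "tau": joint torques, N m; "ee_pos": TCP position; "orientation": TCP orientation; "contact_force": force on the tool from outside, world axes, zero at the start; "ft_torque": the same for the moment, N m; "gripper_width": finger opening in mm.
Only numpy, scipy, OpenCV 4.12 (cv2) and the standard library are available. Lean on these libraries where they do the work, as an engineer would, in place of code of your own. Each camera call takes 0.05 s, during which the arm holds its last target.

TASK

Switch the charging dock off first, while its battery packs are still plugged in, by pushing its toggle all the way over to the far side. Then pull out every pack and put them all in the aluminium tray where it is on the desk, and after that slide the loaded tray into the slot of the steel rack until it is fully home against the back stop. Leave the mouse, the tape roll and the glue gun where they are.

Things in the scene. Friction and masses are not known exactly. Their poses are not given: they have to be found in the camera images.
- dock: black charging dock fixed to the desk, 74 x 330 mm, top 36 mm high; origin on the desk under the middle of its row of four bays; row along y, +x away from the robot. Bays at y = -96, -32, 32, 96 mm, each 42 x 53 mm, 26 mm deep, open upward; a sprung detent in each holds the pack against about 6 to 12 N of straight upward pull. The toggle stands at y = +165 mm
- switch (a joint): toggle of the dock, rad: about 0 leaning to the dock's -x (near) side = on; 1.0 leaning to the +x (far) side = off. It stays where it is left and is easily pushed
- switch_tip (a point): centre of the toggle's round black knob, 26 mm across, on a 55 mm stem; the pivot is 58 mm above the desk at the dock's x = 0, y = +165 mm and turns about the dock's y axis. The housing below, 70 x 50 mm, is 61 mm high
- pack0: grey battery pack, 40 (x) by 50 (y) by 76 mm (z) tall, 100 g; origin at its centre, z towards its top. A black waist, 30 mm in x, runs from 12 to 29 mm below the centre. In the dock it stands upright, its top 86 mm above the desk, the upper 50 mm free. May be absent: three or four packs in all, in any bays
- pack1: grey battery pack, 40 (x) by 50 (y) by 76 mm (z) tall, 100 g; origin at its centre, z towards its top. A black waist, 30 mm in x, runs from 12 to 29 mm below the centre. In the dock it stands upright, its top 86 mm above the desk, the upper 50 mm free. May be absent: three or four packs in all, in any bays
- pack2: grey battery pack, 40 (x) by 50 (y) by 76 mm (z) tall, 100 g; origin at its centre, z towards its top. A black waist, 30 mm in x, runs from 12 to 29 mm below the centre. In the dock it stands upright, its top 86 mm above the desk, the upper 50 mm free. May be absent: three or four packs in all, in any bays
- pack3: grey battery pack, 40 (x) by 50 (y) by 76 mm (z) tall, 100 g; origin at its centre, z towards its top. A black waist, 30 mm in x, runs from 12 to 29 mm below the centre. In the dock it stands upright, its top 86 mm above the desk, the upper 50 mm free. May be absent: three or four packs in all, in any bays
- tray: loose open aluminium tray, outside 180 mm (x) by 144 mm (y) by 22 mm high, walls and floor 5 mm, 250 g; origin under the centre of its floor. +x is the end that goes into the rack first. A black fin handle sticks out 75 mm at its -x end (x from -90 to -165 mm)
- tray_grip (a point): point to grip the tray's fin: the fin is a bar along the tray's x, 14 mm thick in y, from 18 to 46 mm above the desk; this point is at tray x = -143 mm, y = 0, 36 mm high. Orientation as the tray's
- rack: dark steel rack fixed to the desk; its origin is on the desk where the tray's origin lies when home, axes as the tray's. The tray enters along +x on the desk itself between guides 152 mm apart, 34 mm high, from x = -90 mm on (flared lead-ins from -125 mm), under lips 28 mm high, to a back stop at x = 91.5 mm. From x = -56 mm on a shelf on posts leaves 150 mm height
- mouse: white computer mouse 100 x 60 x 30 mm, to be left alone; origin under its centre
- tape_roll: black tape roll, 90 mm across, 24 mm high, lying flat, to be left alone; origin under its centre
- glue_gun: blue glue gun lying on its side, about 150 x 120 x 35 mm, to be left alone; origin under its barrel
Things that resemble listed ones, but are neither listed nor needed, are in the scene too. What is shaped like the pack1 but green or pink is not meant. Leave any blue look-alike of the pack2 alone.

How it is judged (in metres and radians):
On the way, in this order (a step that is already met when the one before it is completed fails the run):
1. the dock is switched off with every pack still in its bay (value of joint switch above 0.85 rad and z of pack0 in the frame of dock between 0.035 and 0.058 m and angle between each of pack0, pack1, pack2, pack3's own z axis and vertical below 0.3 rad and z of pack1 in the frame of dock between 0.035 and 0.058 m and z of pack2 in the frame of dock between 0.035 and 0.058 m and z of pack3 in the frame of dock between 0.035 and 0.058 m), for 0.2 s.
2. every pack lies or stands in the tray, the tray still outside the rack (x of pack0 in the frame of tray between -0.086 and 0.086 m and y of pack0 in the frame of tray between -0.068 and 0.068 m and z of pack0 in the frame of tray between 0.012 and 0.056 m and x of pack1 in the frame of tray between -0.086 and 0.086 m and y of pack1 in the frame of tray between -0.068 and 0.068 m and z of pack1 in the frame of tray between 0.012 and 0.056 m and x of pack2 in the frame of tray between -0.086 and 0.086 m and y of pack2 in the frame of tray between -0.068 and 0.068 m and z of pack2 in the frame of tray between 0.012 and 0.056 m and x of pack3 in the frame of tray between -0.086 and 0.086 m and y of pack3 in the frame of tray between -0.068 and 0.068 m and z of pack3 in the frame of tray between 0.012 and 0.056 m and x of tray in the frame of rack below -0.08 m), for 0.2 s.
3. the loaded tray is fully home in the rack (x of pack0 in the frame of tray between -0.086 and 0.086 m and y of pack0 in the frame of tray between -0.068 and 0.068 m and z of pack0 in the frame of tray between 0.012 and 0.056 m and x of pack1 in the frame of tray between -0.086 and 0.086 m and y of pack1 in the frame of tray between -0.068 and 0.068 m and z of pack1 in the frame of tray between 0.012 and 0.056 m and x of pack2 in the frame of tray between -0.086 and 0.086 m and y of pack2 in the frame of tray between -0.068 and 0.068 m and z of pack2 in the frame of tray between 0.012 and 0.056 m and x of pack3 in the frame of tray between -0.086 and 0.086 m and y of pack3 in the frame of tray between -0.068 and 0.068 m and z of pack3 in the frame of tray between 0.012 and 0.056 m and x of tray in the frame of rack above -0.007 m), for 0.2 s.
At the end, for the whole second after the job is handed in: The tray is at rest in the rack's slot, flat on the desk and within 7 mm of fully home; every pack that was in the dock is inside the tray's walls, standing or lying, at rest; the toggle is off (over 0.85 rad) (all of step 3 and value of joint switch above 0.85 rad and x of tray in the frame of rack below 0.006 m and y of tray in the frame of rack between -0.009 and 0.009 m and z of tray in the frame of rack between -0.004 and 0.006 m and angle between the x axis of tray and the x axis of rack, either way round below 0.09 rad and angle between tray's own z axis and vertical below 0.05 rad and linear speed of tray below 0.02 m/s and linear speed of each of pack0, pack1, pack2, pack3 below 0.03 m/s); the robot touches nothing.
It fails at once if the mouse is moved more than 30 mm (distance of mouse from where it was at the start of the episode above 0.03 m).
It fails at once if the tape roll is moved more than 30 mm (distance of tape_roll from where it was at the start of the episode above 0.03 m).
It fails at once if the glue gun is moved more than 30 mm (distance of glue_gun from where it was at the start of the episode above 0.03 m).
Of pack0, pack1, pack2, pack3 only 3 to 4 are there at a start; the rules pass over those that are not, and their reading is None.
At some moment in a run one of tray may be knocked a few centimetres aside while the robot is not near it.
Once in a run the grip may slacken for a moment while it holds something.
It also fails if it takes over 210 s, if anything falls off the work surface, if the arm or the gripper's body presses on something with over 40 N, if the wrist force passes 120 N, or if a joint passes its speed limit or range.

## Working session

There is one attempt and no reset: what is moved stays moved. The work goes in short steps, Python scripts to look and compute and a shell command to move; the robot and the scene stay as the last step left them, time stands still between calls to the robot, and variables do not carry over. Pictures are saved under pics/ and viewed, and the job is handed in when it is done.

```bash
ls; mkdir -p pics
cat > h.py <<'E'
import sys; sys.path.insert(0,'.')
import numpy as np, cv2
from plant import status, viewer, robot
def snap(name,fn):
    s=status.state(); c=viewer.read_camera(name)
    cv2.imwrite(fn,c['frame'][:,:,::-1]); np.savez(fn.replace('.png','.npz'),frame=c['frame'],K=K(c),pose=pose(c,s))
    return c,s
def pose(c,s):
    if 'pose' in c: return np.array(c['pose'])
    T=np.eye(4);T[:3,:3]=np.array(s['orientation']);T[:3,3]=s['ee_pos']; return T@np.array(c['mount'])
def K(c):
    f=c['frame'].shape[0]/2/np.tan(np.radians(c['fov_y'])/2); return np.array([[f,0,c['cx']],[0,f,c['cy']],[0,0,1]])
def px2w(fn,u,v,z):
    d=np.load(fn.replace('.png','.npz'));P=d['pose'];r=P[:3,:3]@np.linalg.inv(d['K'])@[u,v,1]
    return (P[:3,3]+r*(z-P[2,3])/r[2]).round(1)
def w2px(fn,p):
    d=np.load(fn.replace('.png','.npz'));P=d['pose'];c=P[:3,:3].T@(np.array(p)-P[:3,3]);q=d['K']@c;return (q[:2]/q[2]).round(1)
def crop(fn,out,u0,v0,u1,v1,k):
    im=cv2.imread(fn)[v0:v1,u0:u1];cv2.imwrite(out,cv2.resize(im,None,fx=k,fy=k,interpolation=cv2.INTER_CUBIC))
E
python3 - <<'E'
from h import *
for n in ('top','side','wrist'):
    c,s=snap(n,f'pics/{n}0.png'); print(n,c['fov_y'],c['cx'],c['cy'],np.round(pose(c,s),3).tolist())
print(s)
E
```

```text
pics
top 44.063357707193646 292.02265759247945 211.48576173051592 [[-0.023, -0.998, 0.053, 448.313], [-1.0, 0.024, 0.01, -86.48], [-0.011, -0.053, -0.999, 1379.143], [0.0, 0.0, 0.0, 1.0]]
side 48.32737938969311 275.74573812640585 208.58810581022635 [[-0.852, -0.368, 0.374, 16.996], [-0.524, 0.596, -0.609, 771.98], [0.001, -0.714, -0.7, 1063.802], [0.0, 0.0, 0.0, 1.0]]
wrist 59.43735396959797 283.89269629733104 206.95587772484822 [[0.289, -0.913, -0.289, 254.391], [-0.957, -0.276, -0.085, -550.58], [-0.002, 0.301, -0.953, 383.617], [0.0, 0.0, 0.0, 1.0]]
{'t': 0.1, 'q': array([-7.64717455e+01,  5.25842895e+00,  7.05752441e+01,  5.03968026e-04,
        1.04266772e+02, -3.24977964e+00]), 'qd': array([-0.04828851, -0.09129092, -0.12697037,  0.10363911,  0.05176998,
       -0.09983925]), 'tau': array([ 2.74401747e-03, -4.47856450e+01, -4.07571530e+01,  7.00352644e-02,
        2.84174213e-02, -1.14454738e-04]), 'ee_pos': array([ 173.12588658, -574.19927605,  221.62117242]), 'orientation': array([[ 9.57429633e-01,  2.88666478e-01, -4.01803402e-04],
       [ 2.88666737e-01, -9.57428119e-01,  1.70644494e-03],
       [ 1.07895574e-04, -1.74978823e-03, -9.99998463e-01]]), 'contact_force': array([ 0.46362036, -0.15656082,  0.25859708]), 'ft_torque': array([0.03037387, 0.02066986, 0.00653893]), 'gripper_width': 87.86265427532322}
```

View pics/top0.png

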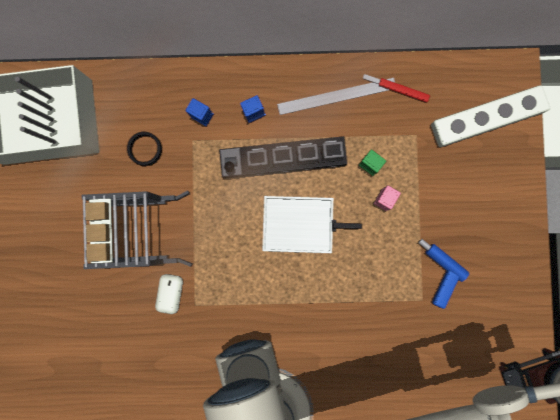

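View pics/side0.png

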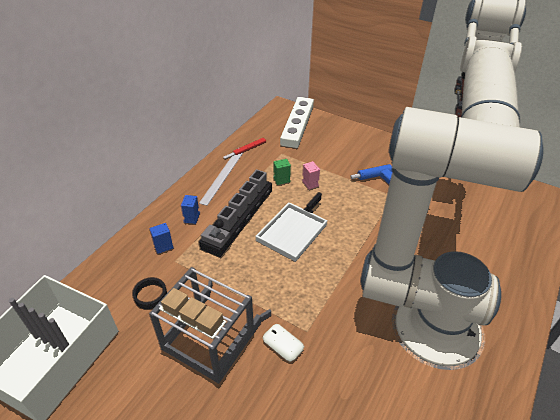

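View pics/wrist0.png

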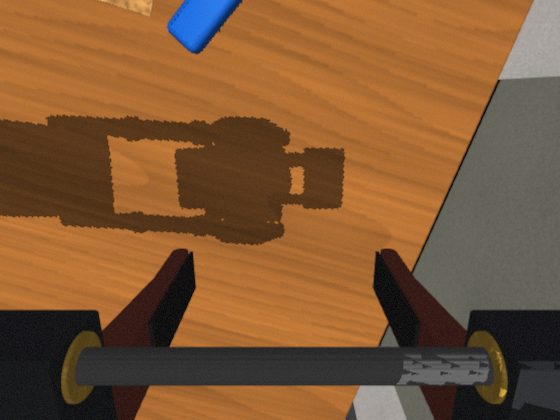

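Run:
```python
from h import *
crop('pics/top0.png','pics/t_dock.png',205,125,405,265,4)
crop('pics/top0.png','pics/t_rack.png',70,170,210,280,5)
crop('pics/side0.png','pics/s_dock.png',180,150,330,270,5)
```

```text
(no output)
```

View pics/t_dock.png

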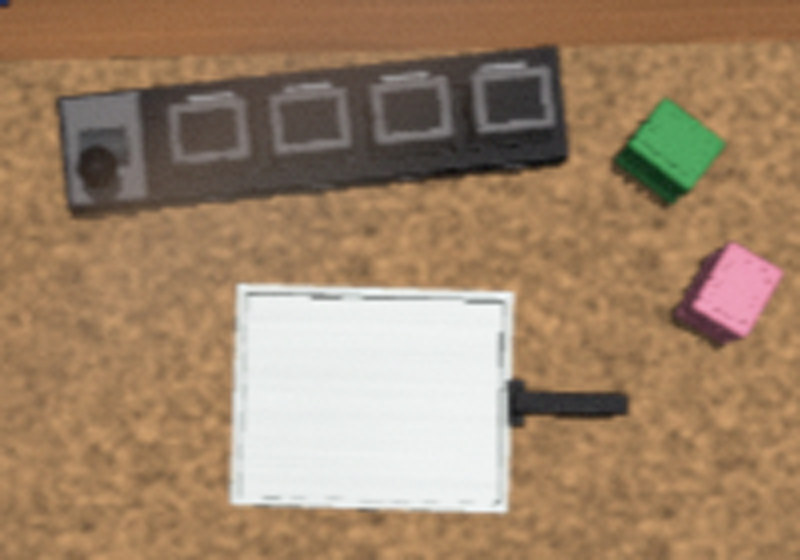

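View pics/t_rack.png

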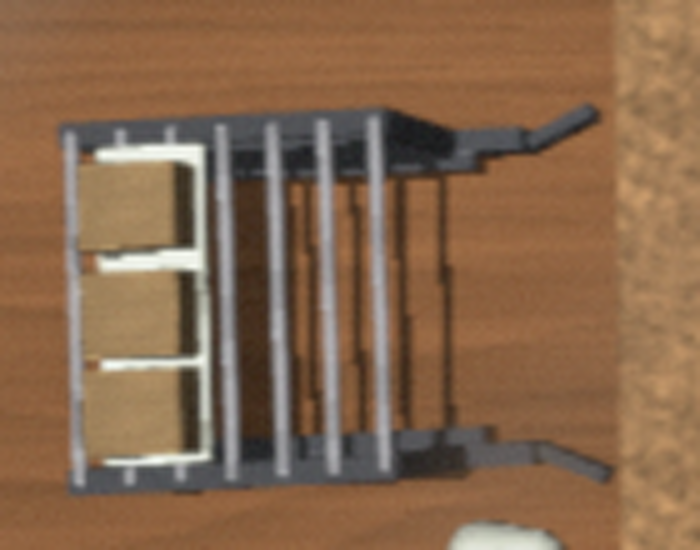

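View pics/s_dock.png

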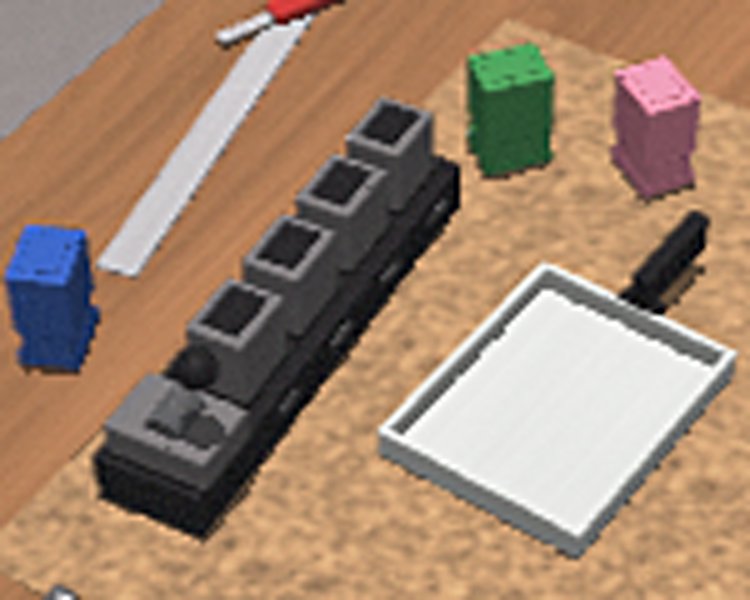

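```bash
cat >> h.py <<'E'
def cpx(u,v,u0,v0,k): return (u+.5)/k-.5+u0,(v+.5)/k-.5+v0
E
python3 - <<'E'
from h import *
f='pics/top0.png'
D=lambda u,v,z: px2w(f,*cpx(u,v,205,125,4),z)
print('packs',[D(*p,86).tolist() for p in [(208,128),(311,118),(411,107),(514,97)]])
print('dock corners z36',[D(*p,36).tolist() for p in [(58,98),(70,208),(558,46),(567,156)]])
print('knob',D(100,167,104), 'stem?')
print('tray z22',[D(*p,22).tolist() for p in [(238,284),(514,292),(508,512),(230,504)]])
print('fin end z46',D(628,404,46),D(512,402,46))
R=lambda u,v,z: px2w(f,*cpx(u,v,70,170,5),z)
print('guides z34',[R(*p,34).tolist() for p in [(482,167),(494,432),(530,132),(530,455),(527,150),(520,468)]])
print('shelf z~155',[R(*p,160).tolist() for p in [(62,130),(75,485),(382,115),(390,475)]])
print('mouse',px2w(f,169,294,15),'tape',px2w(f,144,149,12),'glue',px2w(f,445,270,20))
print(px2w(f,372,162,76),px2w(f,388,198,76),px2w(f,252,107,76),px2w(f,198,111,76))
E
```

```text
packs [[657.4, 11.5, 86.0], [662.1, -53.3, 86.0], [667.5, -116.2, 86.0], [672.2, -180.9, 86.0]]
dock corners z36 [[687.7, 113.0, 36.0], [615.3, 106.3, 36.0], [713.6, -214.2, 36.0], [641.3, -217.9, 36.0]]
knob [631.8  77.5 104. ] stem?
tray z22 [[564.2, -1.3, 22.0], [554.5, -182.0, 22.0], [410.9, -174.2, 22.0], [420.3, 6.9, 22.0]]
fin end z46 [ 478.9 -251.4   46. ] [ 481.9 -177.1   46. ]
guides z34 [[550.1, 254.1, 34.0], [412.3, 249.3, 34.0], [567.7, 228.8, 34.0], [400.0, 230.7, 34.0], [558.4, 230.5, 34.0], [393.4, 236.0, 34.0]]
shelf z~155 [[562.9, 421.3, 160.0], [395.4, 415.4, 160.0], [566.3, 269.3, 160.0], [396.7, 267.0, 160.0]]
mouse [312.6 253.5  15. ] tape [697.3 316.9  12. ] glue [ 359.1 -467.5   20. ]
[ 638.1 -278.7   76. ] [ 546. -316.   76.] [786.4  21.6  76. ] [779.7 159.3  76. ]
```

```bash
cat >> h.py <<'E'
from scipy.spatial.transform import Rotation as Ro
def plan(p,yaw,wide=None):
    """yaw = world angle (deg) of tool x, tool straight down"""
    s=status.state();R=np.array(s['orientation']);c,n=np.cos(np.radians(yaw)),np.sin(np.radians(yaw))
    G=np.array([[c,n,0],[n,-c,0],[0,0,-1.]])
    d=R.T@(np.array(p)-s['ee_pos']);w=Ro.from_matrix(R.T@G).as_rotvec()
    print('t',round(s['t'],2),'tcp',s['ee_pos'].round(1),'yaw',np.degrees(np.arctan2(R[1,0],R[0,0])).round(2),'w',round(s['gripper_width'],1),'F',s['contact_force'].round(1))
    print('shift',d.round(1),'len',np.linalg.norm(d).round(1),'rot',w.round(4),'|rows|',round(max(np.linalg.norm(d)/62.5,np.degrees(np.linalg.norm(w))/10.7),2))
E
python3 - <<'E'
from h import *
plan([570,30,240],4.4)
d=np.load('pics/wrist0.npz')
E
```

```text
t 0.15 tcp [ 173.1 -574.2  221.7] yaw 16.78 w 88.0 F [ 0.5  0.2 -0.1]
shift [ 554.4 -464.   -17.5] len 723.1 rot [-1.60e-03  1.00e-04  2.16e-01] |rows| 11.57
```

```bash
python3 -m inch '[[[42.6,-35.7,-1.3,0,0,0,80],[42.6,-35.7,-1.3,0,0,0,80],[42.6,-35.7,-1.3,0,0,0,80],[42.6,-35.7,-1.3,0,0,0,80],[42.6,-35.7,-1.3,0,0,0,80]]]'; python3 -m inch '[[[42.6,-35.7,-1.3,0,0,0,40],[42.6,-35.7,-1.3,0,0,0,40],[42.6,-35.7,-1.3,0,0,0,40],[42.6,-35.7,-1.3,0,0,0,40],[42.6,-35.7,-1.3,0,0,0,40]]]';python3 -m inch '[[[42.6,-35.7,-1.3,0,0,0,0],[42.6,-35.7,-1.3,0,0,0,0],[42.6,-35.7,-1.3,0,0,0,0],[0,0,0,0,0,0.108,0],[0,0,0,0,0,0.108,0]]]'
python3 - <<'E'
from h import *
plan([570,30,240],4.4)
c,s=snap('wrist','pics/w1.png')
E
```

```text
t: 0.78
ee_pos: [326.2, -340.4, 228.9]
orientation: [[0.958, 0.288, 0.0], [0.288, -0.958, 0.0], [0.0, -0.0, -1.0]]
contact_force: [0.3, -0.2, 0.5]
gripper_width: 79.9
t: 1.4
ee_pos: [478.7, -108.0, 235.5]
orientation: [[0.957, 0.289, 0.0], [0.289, -0.957, -0.0], [-0.0, 0.0, -1.0]]
contact_force: [-0.0, -1.5, 1.0]
gripper_width: 40.1
t: 2.02
ee_pos: [569.6, 30.7, 238.6]
orientation: [[0.997, 0.075, -0.002], [0.075, -0.997, -0.0], [-0.002, -0.0, -1.0]]
contact_force: [-0.3, -0.7, -0.6]
gripper_width: 0.7
t 2.02 tcp [569.6  30.7 238.6] yaw 4.3 w 0.7 F [-0.3 -0.7 -0.6]
shift [ 0.4  0.7 -1.4] len 1.6 rot [-0.      0.0017 -0.0018] |rows| 0.03
```

View pics/w1.png

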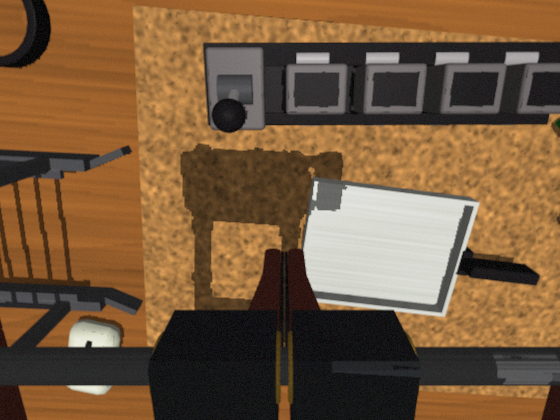

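The picture shows the knob at (229,116), pack tops at (317,89), (394,89) and (473,89), and the tray corners at about (317,180) and (478,202).

Run:
```python
from h import *
f='pics/w1.png'
print('knob',px2w(f,229,116,106))
print('packs',[px2w(f,u,v,86).tolist() for u,v in [(317,89),(394,89),(473,88)]])
print('tray',[px2w(f,u,v,22).tolist() for u,v in [(317,180),(478,202),(447,315)]])
plan([592,78,240],4.4)
```

```text
knob [631.9  78.1 106. ]
packs [[657.1, 10.1, 86.0], [661.8, -52.4, 86.0], [667.4, -116.3, 86.0]]
tray [[566.7, -4.7, 22.0], [555.5, -179.7, 22.0], [414.3, -175.9, 22.0]]
t 2.08 tcp [569.5  30.3 238.8] yaw 4.02 w 0.1 F [-0.8 -0.1  0.1]
shift [ 25.8 -46.   -1.2] len 52.8 rot [-0.      0.0013 -0.0067] |rows| 0.84
```

```bash
python3 -m inch '[[[25.8,-46,0,0,0,0,0],[0,0,50,0,0,0,0],[0,0,50,0,0,0,0],[0,0,42,0,0,0,0],[0,0,0,0,0,0,0]]]'; python3 -m inch '[[[12,0,0,0,0,0,0],[12,0,0,0,0,0,0],[12,0,0,0,0,0,0],[12,0,0,0,0,0,0],[0,0,0,0,0,0,0]]]'; python3 -m inch '[[[6,0,0,0,0,0,0],[6,0,0,0,0,0,0],[6,0,0,0,0,0,0],[4,0,0,0,0,0,0],[0,0,0,0,0,0,0]]]';python3 - <<'E'
from h import *
snap('top','pics/top1.png');crop('pics/top1.png','pics/t1c.png',205,125,305,200,6)
snap('side','pics/side1.png');crop('pics/side1.png','pics/s1c.png',180,190,280,270,6)
E
```

```text
t: 2.7
ee_pos: [589.0, 77.3, 92.9]
orientation: [[0.997, 0.078, -0.009], [0.078, -0.997, -0.001], [-0.009, -0.0, -1.0]]
contact_force: [-0.0, 0.3, 0.5]
gripper_width: 0.6
t: 3.32
ee_pos: [640.5, 81.3, 97.2]
orientation: [[0.997, 0.077, 0.0], [0.077, -0.997, 0.0], [0.0, -0.0, -1.0]]
contact_force: [0.2, 0.7, -0.5]
gripper_width: 0.5
t: 3.95
ee_pos: [653.3, 82.3, 96.8]
orientation: [[0.997, 0.077, -0.021], [0.077, -0.997, -0.002], [-0.021, 0.0, -1.0]]
contact_force: [-34.9, -3.3, 12.9]
gripper_width: -0.0
```

View pics/s1c.png

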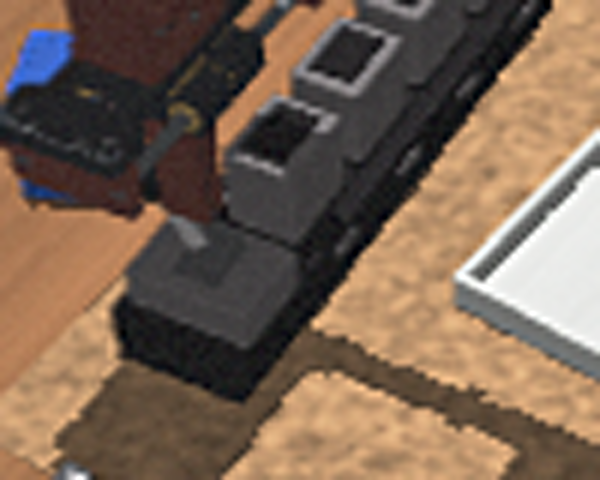

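Stop reached (35 N). Backing off and checking.

```bash
python3 -m inch '[[[-20,0,0,0,0,0,0],[-30,0,0,0,0,0,0],[0,0,-50,0,0,0,0],[0,0,-50,0,0,0,60],[0,0,-42,0,0,0,60]]]'
python3 - <<'E'
from h import *
c,s=snap('wrist','pics/w2.png'); plan([570,0,240],4.4)
snap('top','pics/top2.png');crop('pics/top2.png','pics/t2c.png',70,120,400,300,2)
E
```

```text
t: 4.68
ee_pos: [611.9, 79.1, 242.3]
orientation: [[0.997, 0.077, 0.003], [0.077, -0.997, 0.0], [0.003, 0.0, -1.0]]
contact_force: [0.7, -0.1, 0.3]
gripper_width: 16.9
t 4.72 tcp [613.2  79.2 249.1] yaw 4.4 w 21.1 F [-2.1  0.4  2.9]
shift [-49.2  75.6   8.5] len 90.6 rot [ 0.     -0.0117 -0.    ] |rows| 1.45
```

View pics/w2.png

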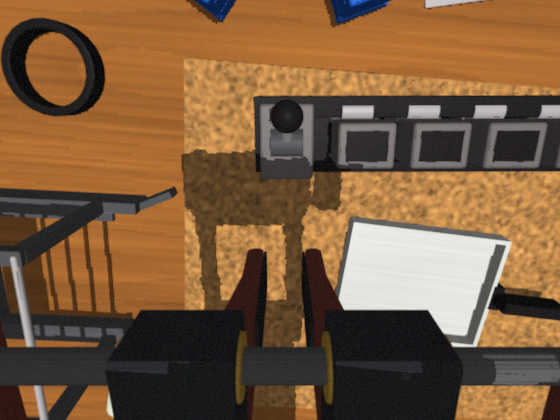

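View pics/t2c.png

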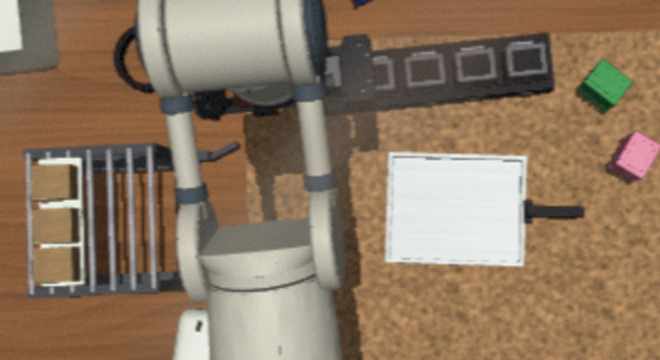

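```bash
python3 -m inch '[[[0,0,0,0,0,0,60],[0,0,0,0,0,0,60]]]'
python3 - <<'E'
from h import *
c,s=snap('wrist','pics/w3.png'); plan([570,0,240],4.4); print(s['q'].round(1))
f='pics/w3.png'
print(px2w(f,288,115,106)); crop(f,'pics/w3c.png',230,80,360,190,5)
E
```

```text
t: 5.03
ee_pos: [611.2, 79.0, 237.3]
orientation: [[0.997, 0.077, -0.003], [0.077, -0.997, -0.0], [-0.003, 0.0, -1.0]]
contact_force: [-0.7, -0.4, -0.3]
gripper_width: 44.8
t 5.08 tcp [611.1  79.1 237.2] yaw 4.4 w 49.0 F [-0.6  0.4 -0.9]
shift [-47.1  75.7  -2.6] len 89.2 rot [-0.      0.0034  0.    ] |rows| 1.43
[  4.2   8.2  65.9  -0.  106.2  89.8]
[677.5  80.8 106. ]
```

View pics/w3c.png

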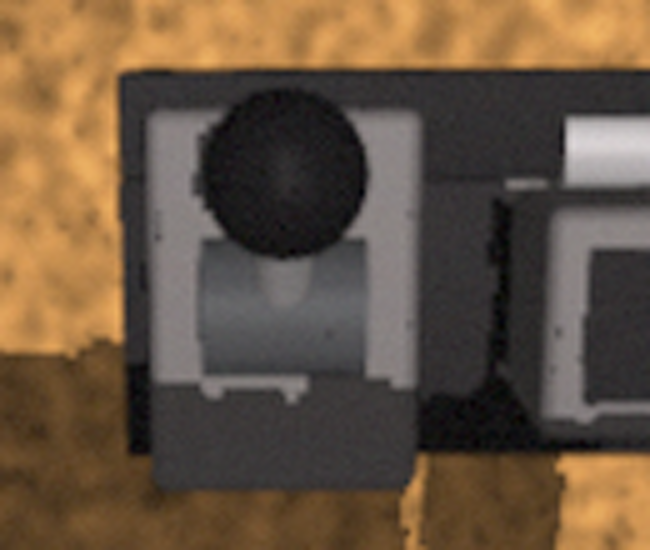

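```bash
python3 -m inch '[[[0,0,0,0,0,-0.175,70],[0,0,0,0,0,-0.175,70],[0,0,0,0,0,-0.175,70],[0,0,0,0,0,-0.175,70],[0,0,0,0,0,-0.175,70]]]';python3 -m inch '[[[0,0,0,0,0,-0.175,70],[0,0,0,0,0,-0.175,70],[0,0,0,0,0,-0.175,70],[0,0,0,0,0,-0.171,70],[0,0,0,0,0,0,70]]]'
python3 - <<'E'
from h import *
plan([657.3,10.9,150],94.4)
E
```

```text
t: 5.7
ee_pos: [611.2, 79.1, 237.8]
orientation: [[0.576, 0.818, -0.003], [0.818, -0.576, -0.0], [-0.002, -0.002, -1.0]]
contact_force: [0.1, -0.3, 0.0]
gripper_width: 69.9
t: 6.32
ee_pos: [611.3, 79.1, 238.1]
orientation: [[-0.075, 0.997, -0.002], [0.997, 0.075, -0.0], [0.0, -0.002, -1.0]]
contact_force: [0.6, -0.2, -0.1]
gripper_width: 69.8
t 6.33 tcp [611.3  79.1 238.1] yaw 94.33 w 69.8 F [ 0.6 -0.2 -0.1]
shift [-71.5  40.9  88. ] len 120.5 rot [-0.0022 -0.     -0.0013] |rows| 1.93
```

```bash
python3 -m inch '[[[-35.7,20.5,44,0,0,0,70],[-35.7,20.5,44,0,0,0,70],[0,0,0,0,0,0,70],[0,0,0,0,0,0,70]]]'
python3 - <<'E'
from h import *
plan([657.3,10.9,46],94.4); snap('wrist','pics/w4.png')
print(w2px('pics/w4.png',[657.3,10.9,86]))
E
```

```text
t: 6.82
ee_pos: [657.8, 11.5, 151.8]
orientation: [[-0.075, 0.997, -0.0], [0.997, 0.075, 0.001], [0.001, -0.0, -1.0]]
contact_force: [-0.7, -0.1, 0.6]
gripper_width: 69.5
t 6.83 tcp [657.8  11.5 151.8] yaw 94.29 w 69.5 F [-0.7 -0.1  0.6]
shift [ -0.6  -0.5 105.8] len 105.8 rot [-0.0003 -0.0006 -0.0019] |rows| 1.69
[280.9 223.8]
```

View pics/w4.png

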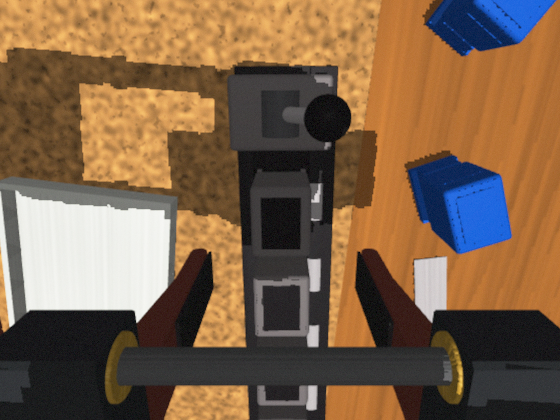

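Pack top centre is at (281,223), matching the prediction. Descend and grip.

```bash
python3 -m inch '[[[-0.6,-0.5,35,0,0,0,70],[0,0,35,0,0,0,70],[0,0,35,0,0,0,70],[0,0,0,0,0,0,34],[0,0,0,0,0,0,34]]]' 40; python3 -m inch '[[[0,0,0,0,0,0,34],[0,0,0,0,0,0,34]]]'
```

```text
t: 7.5
ee_pos: [658.7, 11.1, 49.8]
orientation: [[-0.077, 0.997, 0.004], [0.997, 0.077, -0.0], [-0.0, 0.004, -1.0]]
contact_force: [0.5, 1.2, 0.0]
gripper_width: 53.1
t: 7.75
ee_pos: [657.0, 10.5, 49.8]
orientation: [[-0.077, 0.997, -0.0], [0.997, 0.077, -0.0], [-0.0, -0.0, -1.0]]
contact_force: [-8.1, 0.2, 8.3]
gripper_width: 39.9
```

```bash
python3 -m inch '[[[0,0,0,0,0,0,20],[0,0,-6,0,0,0,20],[0,0,-6,0,0,0,20],[0,0,-10,0,0,0,20],[0,0,-15,0,0,0,20]]]' 45; python3 -m inch '[[[0,0,-30,0,0,0,20],[0,0,-30,0,0,0,20],[0,0,-20,0,0,0,20],[0,0,0,0,0,0,20]]]'
python3 - <<'E'
from h import *
snap('wrist','pics/w5.png');plan([500,-60,160],87)
snap('top','pics/top3.png');crop('pics/top3.png','pics/t3c.png',180,120,400,290,3)
E
```

```text
t: 8.38
ee_pos: [658.4, 10.4, 85.3]
orientation: [[-0.077, 0.997, 0.002], [0.997, 0.077, 0.0], [-0.0, 0.002, -1.0]]
contact_force: [0.1, 0.1, -0.9]
gripper_width: 39.8
t: 8.88
ee_pos: [659.2, 10.4, 167.5]
orientation: [[-0.077, 0.997, 0.007], [0.997, 0.077, -0.0], [-0.001, 0.007, -1.0]]
contact_force: [-0.7, 0.1, -0.9]
gripper_width: 40.1
t 8.93 tcp [658.3  10.4 165. ] yaw 94.41 w 39.9 F [-0.1  0.9 -1.1]
shift [ -58.  -163.3    4.5] len 173.4 rot [3.300e-03 1.000e-04 1.293e-01] |rows| 2.77
```

View pics/w5.png

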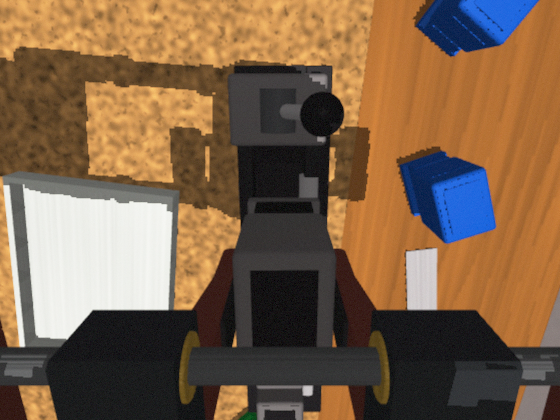

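View pics/t3c.png

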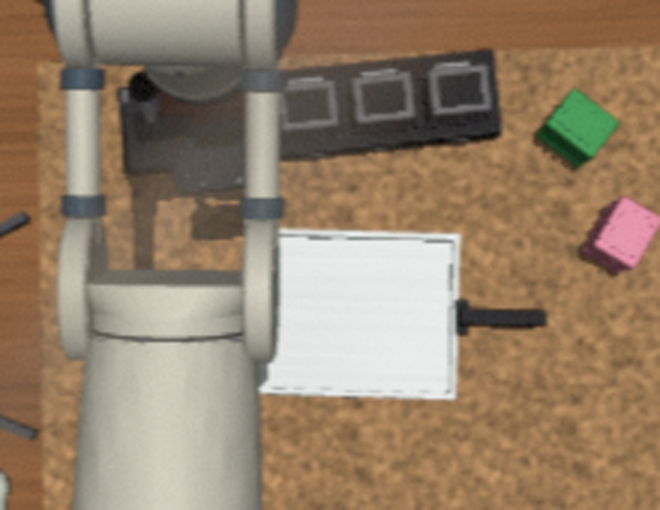

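Run:
```python
from h import *
plan([452.5,-47.8,140],87)
```

```text
t 8.97 tcp [657.6  10.4 163.2] yaw 94.42 w 39.7 F [-0.4 -0.  -1.7]
shift [ -42.3 -209.    23.1] len 214.5 rot [ 0.0003 -0.      0.1294] |rows| 3.43
```

```bash
python3 -m inch '[[[-8.5,-42,2,0,0,0,20],[-8.5,-42,3,0,0,0,20],[-8.5,-42,6,0,0,0,20],[-8.5,-42,6,0,0,0,20],[-8.5,-41,6,0,0,0.1294,20]]]'; python3 -m inch '[[[0,0,0,0,0,0,20],[0,0,0,0,0,0,20]]]'
python3 - <<'E'
from h import *
plan([452.5,-47.8,46],87)
snap('wrist','pics/w6.png');snap('top','pics/top4.png')
f='pics/w6.png'
C=np.array([487.4,-87.7]);X=np.array([.053,.9986]);Y=np.array([-.9986,.053])
for a,b in [(90,72),(90,-72),(-90,72),(-90,-72)]: print(w2px(f,[*(C+a*X+b*Y),22]),w2px('pics/top4.png',[*(C+a*X+b*Y),22]))
E
```

```text
t: 9.6
ee_pos: [450.4, -48.2, 138.4]
orientation: [[0.055, 0.998, -0.003], [0.998, -0.055, 0.0], [0.0, -0.003, -1.0]]
contact_force: [-0.3, 0.3, -1.1]
gripper_width: 39.8
t: 9.85
ee_pos: [452.7, -47.9, 140.0]
orientation: [[0.051, 0.999, -0.0], [0.999, -0.051, 0.0], [0.0, -0.0, -1.0]]
contact_force: [0.4, 0.0, -1.8]
gripper_width: 40.3
t 9.85 tcp [452.7 -47.9 140. ] yaw 87.06 w 40.3 F [ 0.4  0.  -1.8]
shift [ 0.1 -0.2 94. ] len 94.0 rot [-0.0002 -0.0003  0.001 ] |rows| 1.5
[235.2 134.1] [262.5 250.6]
[426.9 134.5] [264.3 195.7]
[242.9 337.1] [331.5 252.7]
[403.1 337.4] [332.9 197.6]
```

View pics/w6.png

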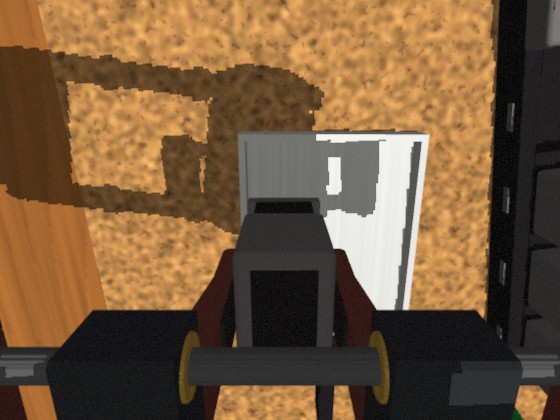

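View pics/top4.png

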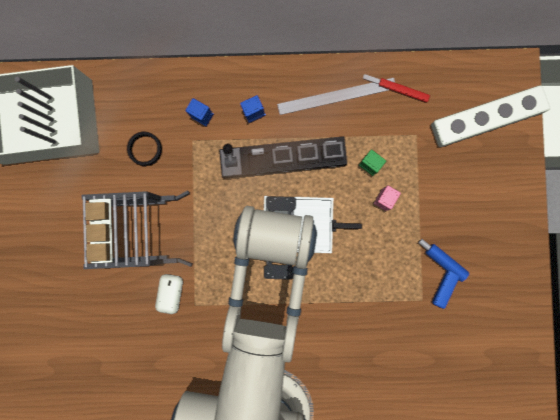

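```bash
python3 -m inch '[[[0,0,35,0,0,0,20],[0,0,30,0,0,0,20],[0,0,19,0,0,0,20],[0,0,6,0,0,0,20],[0,0,0,0,0,0,20]]]'; python3 -m inch '[[[0,0,3,0,0,0,20],[0,0,0,0,0,0,20]]]'
```

```text
t: 10.58
ee_pos: [452.8, -48.0, 50.9]
orientation: [[0.052, 0.999, 0.0], [0.999, -0.052, -0.0], [0.0, 0.0, -1.0]]
contact_force: [0.4, -0.6, -1.0]
gripper_width: 40.0
t: 10.82
ee_pos: [452.8, -48.1, 48.2]
orientation: [[0.052, 0.999, 0.001], [0.999, -0.052, -0.0], [-0.0, 0.001, -1.0]]
contact_force: [-0.5, -0.7, -1.1]
gripper_width: 39.8
```

```bash
python3 -m inch '[[[0,0,2,0,0,0,20],[0,0,1.5,0,0,0,20],[0,0,0,0,0,0,20]]]'
```

```text
t: 11.2
ee_pos: [452.6, -48.1, 44.7]
orientation: [[0.052, 0.999, 0.001], [0.999, -0.052, -0.0], [-0.0, 0.001, -1.0]]
contact_force: [-2.0, 0.6, 3.8]
gripper_width: 40.0
```

Touching the floor (Fz +3.8). Release and lift.

```bash
python3 -m inch '[[[0,0,0,0,0,0,58],[0,0,0,0,0,0,58],[0,0,0,0,0,0,58],[0,0,-20,0,0,0,58],[0,0,-40,0,0,0,58]]]'; python3 -m inch '[[[0,0,-45,0,0,0,60],[0,0,0,0,0,0,66]]]'
python3 - <<'E'
from h import *
plan([662.3,-52.8,150],94.4)
snap('wrist','pics/w7.png')
E
```

```text
t: 11.82
ee_pos: [451.1, -47.8, 102.6]
orientation: [[0.052, 0.999, -0.004], [0.999, -0.052, 0.001], [0.001, -0.004, -1.0]]
contact_force: [0.1, -0.3, 0.2]
gripper_width: 57.9
t: 12.08
ee_pos: [454.3, -48.4, 153.3]
orientation: [[0.052, 0.999, 0.007], [0.999, -0.052, -0.001], [-0.001, 0.007, -1.0]]
contact_force: [-0.8, 0.2, 0.2]
gripper_width: 65.0
t 12.07 tcp [454.3 -48.4 153.3] yaw 87.0 w 65.0 F [-0.8  0.2  0.2]
shift [  6.5 207.9   4.9] len 208.1 rot [ 0.0074  0.0014 -0.1292] |rows| 3.33
```

View pics/w7.png

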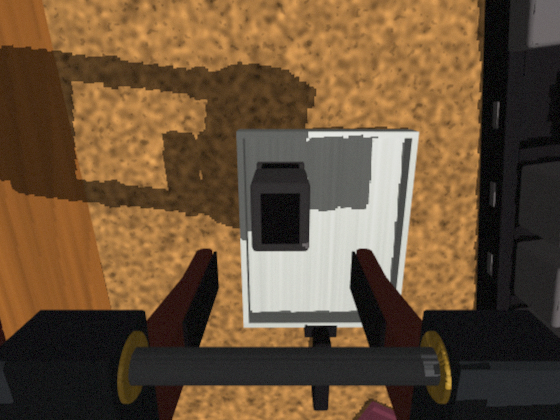

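```bash
python3 -m inch '[[[1.6,52,1,0,0,0,70],[1.6,52,1,0,0,0,70],[1.6,52,1,0,0,0,70],[1.7,51.9,2,0,0,-0.129,70],[0,0,0,0,0,0,70]]]'; python3 -m inch '[[[0,0,0,0,0,0,70]]]'
python3 - <<'E'
from h import *
plan([662.3,-52.8,48],94.4)
snap('wrist','pics/w8.png')
print(w2px('pics/w8.png',[662.3,-52.8,86]))
E
```

```text
t: 12.75
ee_pos: [660.9, -52.2, 136.6]
orientation: [[-0.077, 0.997, -0.01], [0.997, 0.077, 0.001], [0.002, -0.01, -1.0]]
contact_force: [-0.2, 1.3, -1.0]
gripper_width: 70.4
t: 12.88
ee_pos: [659.3, -52.3, 142.1]
orientation: [[-0.076, 0.997, -0.003], [0.997, 0.076, 0.0], [0.001, -0.003, -1.0]]
contact_force: [0.8, -0.1, -0.4]
gripper_width: 70.0
t 12.88 tcp [659.3 -52.3 142.1] yaw 94.33 w 70.0 F [ 0.8 -0.1 -0.4]
shift [-0.7  3.2 94.1] len 94.2 rot [-0.0033 -0.0006 -0.0012] |rows| 1.51
[286.5 229.3]
```

View pics/w8.png

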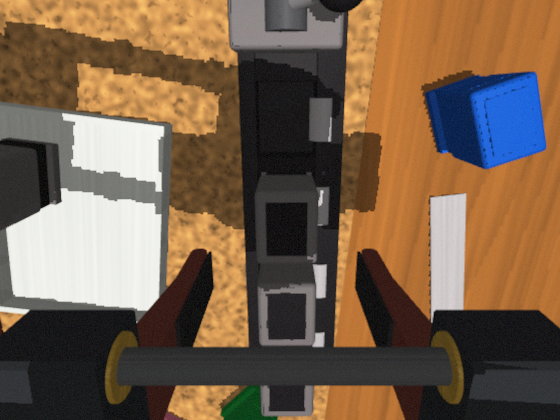

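Pack centred at (286,229) as predicted. Correct sideways by 3 and descend.

```bash
python3 -m inch '[[[-0.6,3,30,0,0,0,70],[0,0,34,0,0,0,70],[0,0,31,0,0,0,70],[0,0,0,0,0,0,70],[0,0,0,0,0,0,34]]]' 40; python3 -m inch '[[[0,0,0,0,0,0,30],[0,0,0,0,0,0,30],[0,0,0,0,0,0,20]]]' 45
```

```text
t: 13.55
ee_pos: [663.7, -52.9, 51.8]
orientation: [[-0.076, 0.997, 0.003], [0.997, 0.076, -0.0], [-0.001, 0.003, -1.0]]
contact_force: [0.3, 0.1, 0.5]
gripper_width: 63.2
t: 13.92
ee_pos: [662.4, -53.1, 50.6]
orientation: [[-0.076, 0.997, -0.002], [0.997, 0.076, -0.001], [-0.0, -0.002, -1.0]]
contact_force: [-7.5, -0.5, 6.8]
gripper_width: 39.9
```

```bash
python3 -m inch '[[[0,0,-6,0,0,0,20],[0,0,-6,0,0,0,20],[0,0,-10,0,0,0,20],[0,0,-20,0,0,0,20],[0,0,-30,0,0,0,20]]]' 45; python3 -m inch '[[[0,0,-28,0,0,0,20],[0,0,0,0,0,0,20],[0,0,0,0,0,0,20]]]'
python3 - <<'E'
from h import *
plan([526.4,-51.7,142],87)
snap('wrist','pics/w9.png')
E
```

```text
t: 14.55
ee_pos: [664.7, -52.7, 124.2]
orientation: [[-0.077, 0.997, 0.004], [0.997, 0.077, -0.0], [-0.0, 0.004, -1.0]]
contact_force: [-0.4, -0.4, -0.0]
gripper_width: 40.0
t: 14.92
ee_pos: [663.9, -52.8, 149.6]
orientation: [[-0.077, 0.997, 0.002], [0.997, 0.077, -0.0], [-0.0, 0.002, -1.0]]
contact_force: [-0.8, 0.4, -1.2]
gripper_width: 40.0
t 14.93 tcp [663.9 -52.8 149.6] yaw 94.39 w 40.0 F [-0.8  0.4 -1.2]
shift [  11.6 -137.     7.3] len 137.7 rot [2.00e-03 1.00e-04 1.29e-01] |rows| 2.2
```

View pics/w9.png

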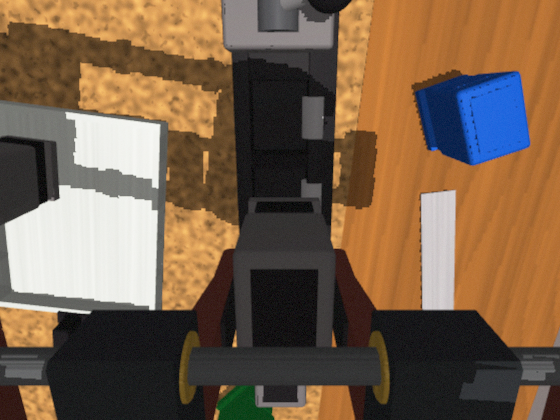

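Second pack held; bay empty. Move to slot B.

```bash
python3 -m inch '[[[3,-34,0,0,0,0,20],[3,-34,2,0,0,0,20],[3,-34,2,0,0,0,20],[2.6,-35,3,0,0,0.129,20],[0,0,0,0,0,0,20]]]'; python3 -m inch '[[[0,0,0,0,0,0,20],[0,0,0,0,0,0,20]]]'
python3 - <<'E'
from h import *
plan([526.4,-51.7,47],87)
snap('wrist','pics/w10.png')
f='pics/w10.png'
C=np.array([487.4,-87.7]);X=np.array([.053,.9986]);Y=np.array([-.9986,.053])
for a,b in [(90,72),(90,-72),(-90,72),(-90,-72)]: print(w2px(f,[*(C+a*X+b*Y),22]))
E
```

```text
t: 15.6
ee_pos: [523.9, -51.6, 140.4]
orientation: [[0.053, 0.999, -0.002], [0.999, -0.053, 0.0], [0.0, -0.002, -1.0]]
contact_force: [0.8, -0.2, -0.6]
gripper_width: 39.7
t: 15.85
ee_pos: [526.7, -51.7, 141.8]
orientation: [[0.051, 0.999, -0.0], [0.999, -0.051, 0.0], [0.0, -0.0, -1.0]]
contact_force: [-0.4, -0.5, -0.5]
gripper_width: 39.8
t 15.85 tcp [526.7 -51.7 141.8] yaw 87.05 w 39.8 F [-0.4 -0.5 -0.5]
shift [-0.  -0.3 94.8] len 94.8 rot [-0.0001 -0.0001  0.0009] |rows| 1.52
[137.5 133.9]
[328.  134.2]
[161.  335.8]
[320.4 336. ]
```

View pics/w10.png

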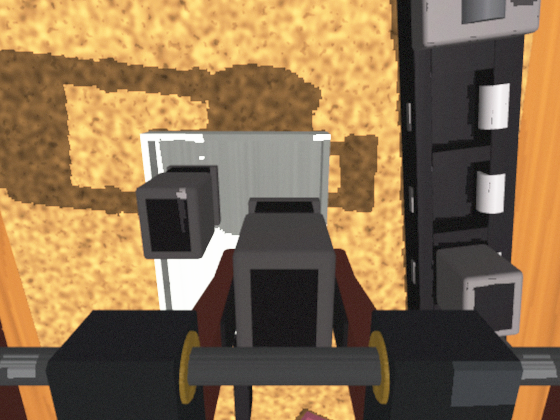

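```bash
python3 -m inch '[[[0,0,35,0,0,0,20],[0,0,30,0,0,0,20],[0,0,19,0,0,0,20],[0,0,8,0,0,0,20],[0,0,0,0,0,0,20]]]'; python3 -m inch '[[[0,0,2.5,0,0,0,20],[0,0,2,0,0,0,20],[0,0,0,0,0,0,20]]]'
```

```text
t: 16.52
ee_pos: [526.1, -51.8, 50.1]
orientation: [[0.052, 0.999, -0.0], [0.999, -0.052, 0.0], [0.0, -0.0, -1.0]]
contact_force: [0.5, -0.5, -0.4]
gripper_width: 40.1
t: 16.9
ee_pos: [526.0, -51.7, 45.8]
orientation: [[0.052, 0.999, 0.0], [0.999, -0.052, -0.0], [-0.0, 0.0, -1.0]]
contact_force: [-1.1, 0.3, -0.6]
gripper_width: 39.5
```

```bash
python3 -m inch '[[[0,0,1,0,0,0,20],[0,0,0,0,0,0,20]]]'; python3 -m inch '[[[0,0,0,0,0,0,56],[0,0,0,0,0,0,56],[0,0,0,0,0,0,56],[0,0,-20,0,0,0,56],[0,0,-40,0,0,0,56]]]'; python3 -m inch '[[[0,0,-45,0,0,0,60],[0,0,0,0,0,0,66]]]'
python3 - <<'E'
from h import *
plan([667.3,-116.6,145],94.4)
snap('wrist','pics/w11.png')
E
```

```text
t: 17.15
ee_pos: [526.1, -51.8, 45.8]
orientation: [[0.052, 0.999, 0.001], [0.999, -0.052, -0.0], [-0.0, 0.001, -1.0]]
contact_force: [-2.0, -0.5, 5.1]
gripper_width: 39.9
t: 17.77
ee_pos: [524.9, -51.6, 104.5]
orientation: [[0.052, 0.999, -0.003], [0.999, -0.052, 0.001], [0.0, -0.003, -1.0]]
contact_force: [0.4, 0.0, 1.0]
gripper_width: 56.2
t: 18.02
ee_pos: [528.2, -52.1, 156.1]
orientation: [[0.052, 0.999, 0.01], [0.999, -0.052, -0.002], [-0.001, 0.01, -1.0]]
contact_force: [-0.3, -0.0, 0.4]
gripper_width: 65.2
t 18.02 tcp [528.2 -52.1 156.1] yaw 87.0 w 65.2 F [-0.3 -0.   0.4]
shift [-57.2 142.2  12.5] len 153.7 rot [ 0.0097  0.0017 -0.1291] |rows| 2.46
```

View pics/w11.png

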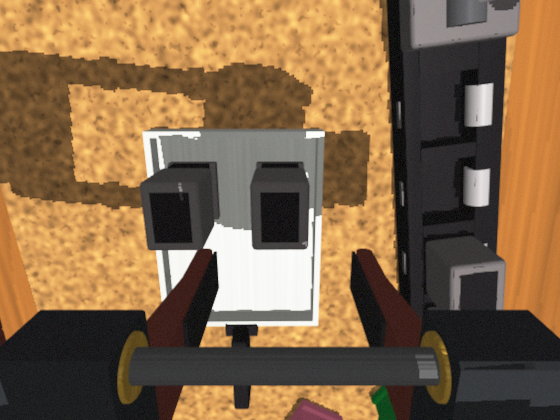

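Two packs are standing in the tray. Next is the third, moving to its bay.

```bash
python3 -m inch '[[[-14.3,35.5,1,0,0,0,70],[-14.3,35.5,2,0,0,0,70],[-14.3,35.5,2,0,0,0,70],[-14.3,35.7,3,0,0,-0.129,70],[0,0,0,0,0,0,70]]]'; python3 -m inch '[[[0,0,0,0,0,0,70],[0,0,0,0,0,0,70]]]'
python3 - <<'E'
from h import *
plan([667.3,-116.6,48],94.4)
snap('wrist','pics/w12.png')
print(w2px('pics/w12.png',[667.3,-116.6,86]))
E
```

```text
t: 18.7
ee_pos: [665.0, -117.1, 137.5]
orientation: [[-0.076, 0.997, -0.006], [0.997, 0.076, 0.001], [0.002, -0.006, -1.0]]
contact_force: [-1.5, -1.2, -1.6]
gripper_width: 70.3
t: 18.95
ee_pos: [664.3, -115.7, 142.3]
orientation: [[-0.076, 0.997, 0.001], [0.997, 0.076, -0.0], [-0.0, 0.001, -1.0]]
contact_force: [0.2, -0.1, 0.1]
gripper_width: 70.2
t 18.95 tcp [ 664.3 -115.7  142.3] yaw 94.37 w 70.2 F [ 0.2 -0.1  0.1]
shift [-1.1  2.9 94.3] len 94.4 rot [ 0.0007  0.0001 -0.0006] |rows| 1.51
[286.2 229.7]
```

View pics/w12.png

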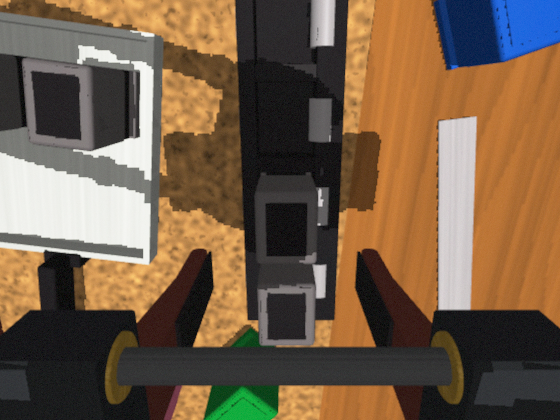

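```bash
python3 -m inch '[[[-1,2.9,30,0,0,0,70],[0,0,34,0,0,0,70],[0,0,31,0,0,0,70],[0,0,0,0,0,0,70],[0,0,0,0,0,0,34]]]' 40; python3 -m inch '[[[0,0,0,0,0,0,30],[0,0,0,0,0,0,30],[0,0,0,0,0,0,20]]]' 45; python3 -m inch '[[[0,0,-6,0,0,0,20],[0,0,-6,0,0,0,20],[0,0,-10,0,0,0,20],[0,0,-20,0,0,0,20],[0,0,-30,0,0,0,20]]]' 45; python3 -m inch '[[[0,0,-28,0,0,0,20],[0,0,0,0,0,0,20],[0,0,0,0,0,0,20]]]'
python3 - <<'E'
from h import *
plan([448.4,-123.7,142],87)
snap('wrist','pics/w13.png')
E
```

```text
t: 19.62
ee_pos: [668.4, -117.0, 48.7]
orientation: [[-0.077, 0.997, 0.002], [0.997, 0.077, -0.001], [-0.001, 0.002, -1.0]]
contact_force: [0.2, -0.5, 0.8]
gripper_width: 63.2
t: 20.0
ee_pos: [667.1, -117.4, 48.2]
orientation: [[-0.076, 0.997, -0.001], [0.997, 0.076, -0.001], [-0.001, -0.001, -1.0]]
contact_force: [-6.3, 0.8, 6.4]
gripper_width: 39.5
t: 20.62
ee_pos: [669.1, -117.0, 121.6]
orientation: [[-0.077, 0.997, 0.004], [0.997, 0.077, -0.0], [-0.001, 0.004, -1.0]]
contact_force: [1.0, 0.4, -0.5]
gripper_width: 39.5
t: 21.0
ee_pos: [668.4, -117.0, 147.0]
orientation: [[-0.077, 0.997, 0.002], [0.997, 0.077, -0.0], [-0.0, 0.002, -1.0]]
contact_force: [-0.1, 0.3, -2.1]
gripper_width: 39.9
t 21.0 tcp [ 668.4 -117.   147. ] yaw 94.4 w 39.9 F [-0.1  0.3 -2.1]
shift [  10.2 -219.8    4.6] len 220.1 rot [0.0019 0.0002 0.1291] |rows| 3.52
```

View pics/w13.png

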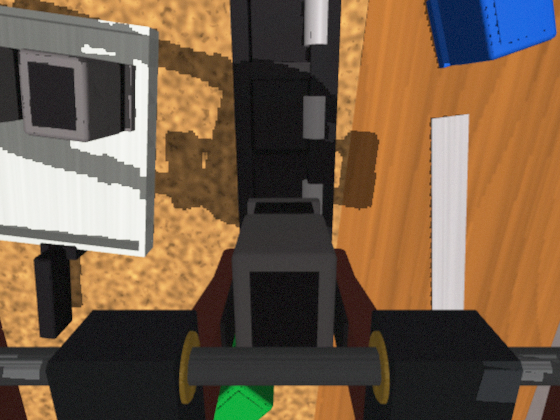

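```bash
python3 -m inch '[[[2,-44,0,0,0,0,20],[2,-44,1,0,0,0,20],[2,-44,1,0,0,0,20],[2,-44,1,0,0,0,20],[2.2,-43.8,1,0,0,0.129,20]]]'; python3 -m inch '[[[0,0,0,0,0,0,20],[0,0,0,0,0,0,20],[0,0,0,0,0,0,20]]]'
python3 - <<'E'
from h import *
plan([448.4,-123.7,47],87)
snap('wrist','pics/w14.png')
f='pics/w14.png'
C=np.array([487.4,-87.7]);X=np.array([.053,.9986]);Y=np.array([-.9986,.053])
for a,b in [(90,72),(90,-72),(-90,72),(-90,-72)]: print(w2px(f,[*(C+a*X+b*Y),22]))
E
```

```text
t: 21.68
ee_pos: [446.1, -123.5, 140.9]
orientation: [[0.055, 0.998, -0.002], [0.998, -0.055, 0.001], [0.001, -0.002, -1.0]]
contact_force: [-0.2, -0.3, -1.2]
gripper_width: 39.5
t: 22.05
ee_pos: [448.7, -123.7, 142.2]
orientation: [[0.051, 0.999, -0.0], [0.999, -0.051, 0.0], [0.0, -0.0, -1.0]]
contact_force: [0.2, -0.1, -0.7]
gripper_width: 39.6
t 22.05 tcp [ 448.7 -123.7  142.2] yaw 87.06 w 39.6 F [ 0.2 -0.1 -0.7]
shift [-0.1 -0.3 95.2] len 95.2 rot [-0.0005 -0.0003  0.0011] |rows| 1.52
[231.4  23.2]
[438.7  23.6]
[240.2 259.1]
[411.2 259.4]
```

View pics/w14.png

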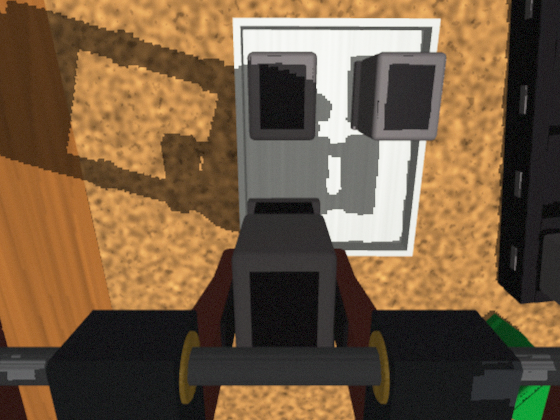

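```bash
python3 -m inch '[[[2,0,35,0,0,0,20],[0,0,30,0,0,0,20],[0,0,19,0,0,0,20],[0,0,8,0,0,0,20],[0,0,0,0,0,0,20]]]'; python3 -m inch '[[[0,0,4,0,0,0,20],[0,0,2,0,0,0,20],[0,0,1,0,0,0,20],[0,0,0,0,0,0,20]]]'
```

```text
t: 22.72
ee_pos: [448.3, -121.7, 50.6]
orientation: [[0.052, 0.999, -0.0], [0.999, -0.052, 0.0], [0.0, -0.0, -1.0]]
contact_force: [0.7, 0.6, -0.6]
gripper_width: 39.8
t: 23.22
ee_pos: [448.1, -121.7, 43.6]
orientation: [[0.052, 0.999, 0.0], [0.999, -0.052, -0.0], [-0.0, 0.0, -1.0]]
contact_force: [-0.7, -0.2, -0.9]
gripper_width: 39.4
```

```bash
python3 -m inch '[[[0,0,1,0,0,0,20],[0,0,0,0,0,0,20]]]'; python3 -m inch '[[[0,0,0,0,0,0,56],[0,0,0,0,0,0,56],[0,0,0,0,0,0,56],[0,0,-20,0,0,0,56],[0,0,-40,0,0,0,56]]]'; python3 -m inch '[[[0,0,-45,0,0,0,60],[0,0,0,0,0,0,66]]]'
python3 - <<'E'
from h import *
plan([672.2,-180.4,145],94.4)
snap('wrist','pics/w15.png')
E
```

```text
t: 23.48
ee_pos: [448.2, -121.8, 43.0]
orientation: [[0.052, 0.999, 0.0], [0.999, -0.052, -0.0], [-0.0, 0.0, -1.0]]
contact_force: [-1.8, 0.3, 1.9]
gripper_width: 39.9
t: 24.1
ee_pos: [446.8, -121.3, 101.2]
orientation: [[0.052, 0.999, -0.004], [0.999, -0.052, 0.001], [0.001, -0.004, -1.0]]
contact_force: [-0.3, 0.7, 0.1]
gripper_width: 55.8
t: 24.35
ee_pos: [449.9, -122.4, 151.9]
orientation: [[0.052, 0.999, 0.007], [0.999, -0.052, -0.003], [-0.002, 0.007, -1.0]]
contact_force: [-0.9, -0.5, 1.3]
gripper_width: 64.9
t 24.35 tcp [ 449.9 -122.4  151.9] yaw 87.0 w 64.9 F [-0.9 -0.5  1.3]
shift [-46.3 225.    8.7] len 229.9 rot [ 0.0072  0.0026 -0.1292] |rows| 3.68
```

View pics/w15.png

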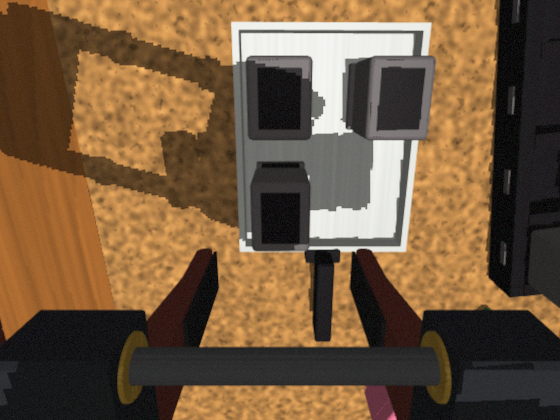

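Three packs are standing. Next is the last one.

```bash
python3 -m inch '[[[-9,45,0,0,0,0,70],[-9,45,1,0,0,0,70],[-9,45,2,0,0,0,70],[-9,45,2,0,0,0,70],[-10.3,46,2,0,0,-0.129,70]]]'; python3 -m inch '[[[0,0,0,0,0,0,70],[0,0,0,0,0,0,70],[0,0,0,0,0,0,70]]]'
python3 - <<'E'
from h import *
plan([672.2,-180.4,48],94.4)
snap('wrist','pics/w16.png')
print(w2px('pics/w16.png',[672.2,-180.4,86]))
E
```

```text
t: 25.02
ee_pos: [672.0, -179.9, 137.9]
orientation: [[-0.079, 0.997, -0.003], [0.997, 0.079, 0.001], [0.001, -0.003, -1.0]]
contact_force: [0.3, -0.5, -0.2]
gripper_width: 69.9
t: 25.4
ee_pos: [670.5, -179.5, 141.7]
orientation: [[-0.076, 0.997, 0.001], [0.997, 0.076, -0.0], [-0.0, 0.001, -1.0]]
contact_force: [1.1, 0.5, 0.1]
gripper_width: 70.0
t 25.4 tcp [ 670.5 -179.5  141.7] yaw 94.35 w 70.0 F [1.1 0.5 0.1]
shift [-0.9  1.5 93.7] len 93.7 rot [ 0.0011  0.0005 -0.0009] |rows| 1.5
[284.1 229.9]
```

View pics/w16.png

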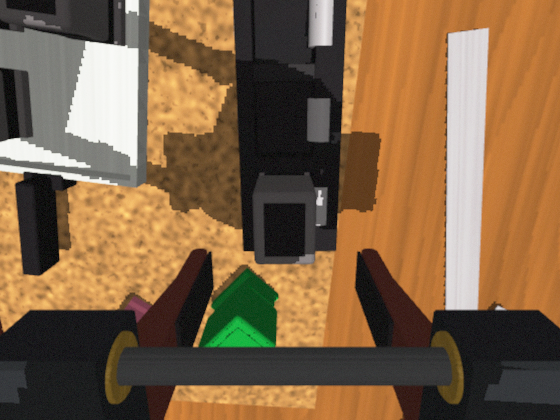

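```bash
python3 -m inch '[[[-0.9,1.5,30,0,0,0,70],[0,0,34,0,0,0,70],[0,0,29,0,0,0,70],[0,0,0,0,0,0,70],[0,0,0,0,0,0,34]]]' 40; python3 -m inch '[[[0,0,0,0,0,0,30],[0,0,0,0,0,0,30],[0,0,0,0,0,0,20]]]' 45; python3 -m inch '[[[0,0,-6,0,0,0,20],[0,0,-6,0,0,0,20],[0,0,-10,0,0,0,20],[0,0,-20,0,0,0,20],[0,0,-30,0,0,0,20]]]' 45; python3 -m inch '[[[0,0,-28,0,0,0,20],[0,0,0,0,0,0,20],[0,0,0,0,0,0,20]]]'
python3 - <<'E'
from h import *
plan([522.3,-125,142],87)
snap('wrist','pics/w17.png')
E
```

```text
t: 26.08
ee_pos: [673.4, -180.7, 50.0]
orientation: [[-0.076, 0.997, 0.003], [0.997, 0.076, -0.001], [-0.001, 0.003, -1.0]]
contact_force: [-0.4, 0.8, -0.5]
gripper_width: 63.2
t: 26.45
ee_pos: [672.2, -180.9, 49.1]
orientation: [[-0.076, 0.997, -0.001], [0.997, 0.076, -0.001], [-0.001, -0.001, -1.0]]
contact_force: [-4.9, 0.9, 4.5]
gripper_width: 39.5
t: 27.08
ee_pos: [674.0, -180.5, 122.6]
orientation: [[-0.077, 0.997, 0.004], [0.997, 0.077, -0.001], [-0.001, 0.004, -1.0]]
contact_force: [0.1, 0.1, -1.2]
gripper_width: 39.8
t: 27.45
ee_pos: [673.3, -180.5, 148.0]
orientation: [[-0.077, 0.997, 0.002], [0.997, 0.077, -0.0], [-0.0, 0.002, -1.0]]
contact_force: [0.6, -0.4, -1.3]
gripper_width: 39.9
t 27.45 tcp [ 673.3 -180.5  148. ] yaw 94.4 w 39.9 F [ 0.6 -0.4 -1.3]
shift [  66.9 -146.3    5.7] len 161.0 rot [0.0017 0.0003 0.1292] |rows| 2.58
```

View pics/w17.png

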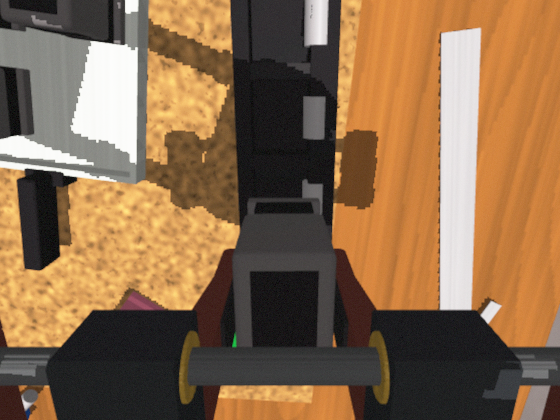

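```bash
python3 -m inch '[[[16.5,-36.5,0,0,0,0,20],[16.5,-36.5,1,0,0,0,20],[16.5,-36.5,2,0,0,0,20],[17.4,-36.8,2,0,0,0.129,20],[0,0,0,0,0,0,20]]]'; python3 -m inch '[[[0,0,0,0,0,0,20],[0,0,0,0,0,0,20],[0,0,0,0,0,0,20]]]'
python3 - <<'E'
from h import *
plan([522.3,-125,47],87)
snap('wrist','pics/w18.png')
f='pics/w18.png'
C=np.array([487.4,-85.7]);X=np.array([.053,.9986]);Y=np.array([-.9986,.053])
for a,b in [(90,72),(90,-72),(-90,72),(-90,-72)]: print(w2px(f,[*(C+a*X+b*Y),22]))
E
```

```text
t: 28.12
ee_pos: [519.5, -124.0, 140.7]
orientation: [[0.052, 0.999, -0.003], [0.999, -0.052, 0.001], [0.001, -0.003, -1.0]]
contact_force: [0.8, 0.6, -2.2]
gripper_width: 39.8
t: 28.5
ee_pos: [522.5, -125.3, 142.3]
orientation: [[0.052, 0.999, -0.0], [0.999, -0.052, 0.0], [0.0, -0.0, -1.0]]
contact_force: [0.5, -0.8, -1.4]
gripper_width: 40.0
t 28.5 tcp [ 522.5 -125.3  142.3] yaw 87.01 w 40.0 F [ 0.5 -0.8 -1.4]
shift [ 0.3 -0.2 95.3] len 95.3 rot [-0.0003 -0.0001  0.0002] |rows| 1.53
[125.   23.4]
[332.1  23.7]
[152.6 259.2]
[323.5 259.4]
```

View pics/w18.png

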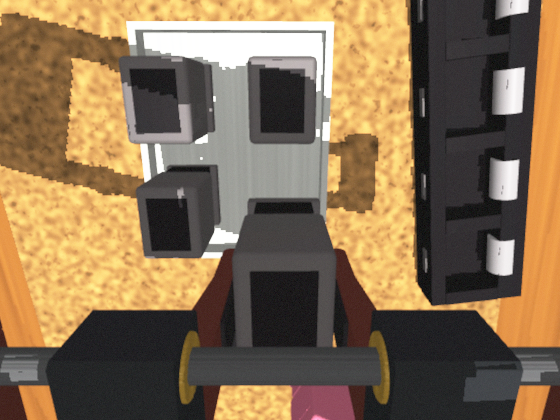

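Tray unmoved (corners (130,22), (333,22)). All bays are empty. Lower.

```bash
python3 -m inch '[[[0,0,35,0,0,0,20],[0,0,30,0,0,0,20],[0,0,19,0,0,0,20],[0,0,8,0,0,0,20],[0,0,0,0,0,0,20]]]'; python3 -m inch '[[[0,0,4,0,0,0,20],[0,0,1.5,0,0,0,20],[0,0,1,0,0,0,20],[0,0,0,0,0,0,20]]]'
```

```text
t: 29.18
ee_pos: [522.0, -125.1, 50.7]
orientation: [[0.052, 0.999, -0.0], [0.999, -0.052, 0.0], [0.0, -0.0, -1.0]]
contact_force: [0.4, 0.4, -1.9]
gripper_width: 39.6
t: 29.68
ee_pos: [521.9, -125.1, 44.1]
orientation: [[0.052, 0.999, 0.0], [0.999, -0.052, -0.0], [0.0, 0.0, -1.0]]
contact_force: [-0.1, 0.6, -0.7]
gripper_width: 39.9
```

```bash
python3 -m inch '[[[0,0,1,0,0,0,20],[0,0,0,0,0,0,20]]]'; python3 -m inch '[[[0,0,0,0,0,0,56],[0,0,0,0,0,0,56],[0,0,0,0,0,0,56],[0,0,-20,0,0,0,56],[0,0,-40,0,0,0,56]]]'; python3 -m inch '[[[0,0,-60,0,0,0,60],[0,0,-30,0,0,0,66],[0,0,0,0,0,0,60],[0,0,0,0,0,0,60]]]'
python3 - <<'E'
from h import *
plan([480,-229,150],87)
snap('wrist','pics/w19.png')
E
```

```text
t: 29.92
ee_pos: [522.0, -125.1, 44.0]
orientation: [[0.052, 0.999, 0.001], [0.999, -0.052, -0.0], [-0.0, 0.001, -1.0]]
contact_force: [-3.0, 0.9, 5.0]
gripper_width: 40.1
t: 30.55
ee_pos: [520.9, -124.8, 102.9]
orientation: [[0.052, 0.999, -0.003], [0.999, -0.052, 0.001], [0.001, -0.003, -1.0]]
contact_force: [-0.2, -0.3, 0.7]
gripper_width: 56.0
t: 31.05
ee_pos: [521.6, -125.0, 192.3]
orientation: [[0.052, 0.999, -0.001], [0.999, -0.052, 0.0], [0.0, -0.001, -1.0]]
contact_force: [-0.6, 0.3, 0.0]
gripper_width: 60.3
t 31.05 tcp [ 521.6 -125.   192.3] yaw 87.0 w 60.3 F [-0.6  0.3  0. ]
shift [-106.1  -36.    42.3] len 119.7 rot [-0.001  -0.0002 -0.    ] |rows| 1.92
```

View pics/w19.png

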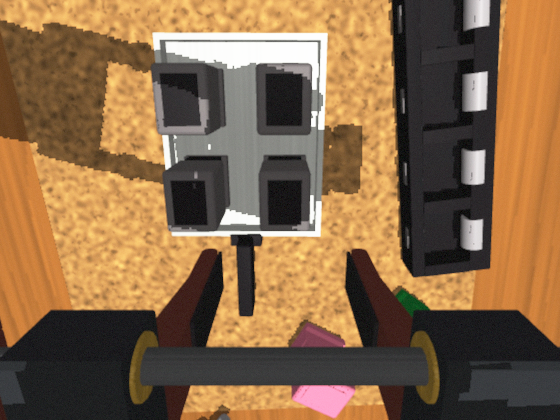

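All four packs are standing in the tray. Now a look at the rack mouth.

```bash
python3 -m inch '[[[55,6,-12,0,0,0,60],[55,6,-12,0,0,0,60],[55,6,-12,0,0,0,60],[55,6,-12,0,0,0,60],[55,6,-12,0,0,0,60]]]'; python3 -m inch '[[[55,0,0,0,0,0,60],[0,0,0,0,0,0,60],[0,0,0,0,0,0,60],[0,0,0,0,0,0,60]]]';python3 - <<'E'
from h import *
plan([480,-229,150],87)
snap('wrist','pics/w20.png')
E
```

```text
t: 31.72
ee_pos: [565.8, 149.7, 251.3]
orientation: [[0.052, 0.999, -0.003], [0.999, -0.052, -0.001], [-0.001, -0.003, -1.0]]
contact_force: [0.4, -0.3, 0.4]
gripper_width: 59.9
t: 32.22
ee_pos: [569.1, 201.6, 252.4]
orientation: [[0.054, 0.999, -0.001], [0.999, -0.054, -0.001], [-0.001, -0.001, -1.0]]
contact_force: [-0.4, 0.3, 0.4]
gripper_width: 60.1
t 32.23 tcp [569.1 201.6 252.4] yaw 86.9 w 60.1 F [-0.4  0.3  0.4]
shift [-434.7  -65.6  102.8] len 451.5 rot [-0.001   0.0007 -0.0017] |rows| 7.22
```

View pics/w20.png

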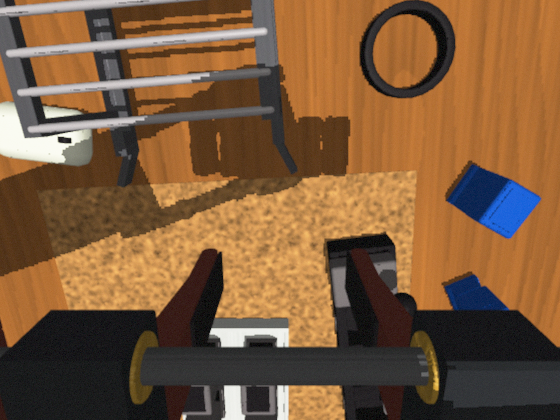

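```bash
python3 -m inch '[[[10,-45,-10,0,0,0,60],[10,-45,-10,0,0,0,60],[0,0,0,0,0,0,60],[0,0,0,0,0,0,60],[0,0,0,0,0,0,60]]]';python3 - <<'E'
from h import *
plan([480,-229,150],87)
snap('wrist','pics/w21.png'); crop('pics/w21.png','pics/w21c.png',150,0,420,220,3)
E
```

```text
t: 32.9
ee_pos: [481.0, 226.8, 272.2]
orientation: [[0.054, 0.999, -0.001], [0.999, -0.054, -0.001], [-0.001, -0.001, -1.0]]
contact_force: [-0.2, 1.4, 0.3]
gripper_width: 59.8
t 32.9 tcp [481.  226.8 272.2] yaw 86.91 w 59.8 F [-0.2  1.4  0.3]
shift [-455.1   23.7  122.5] len 471.9 rot [-0.001   0.0007 -0.0015] |rows| 7.55
```

View pics/w21.png

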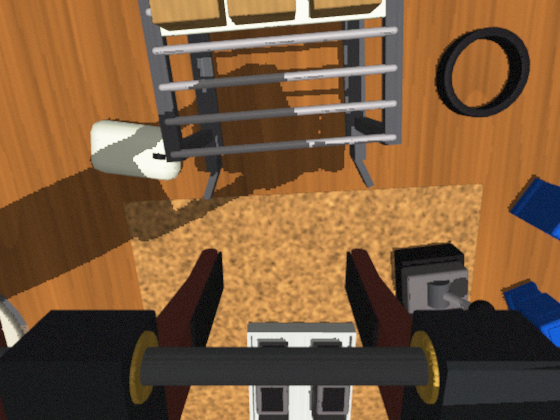

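View pics/w21c.png

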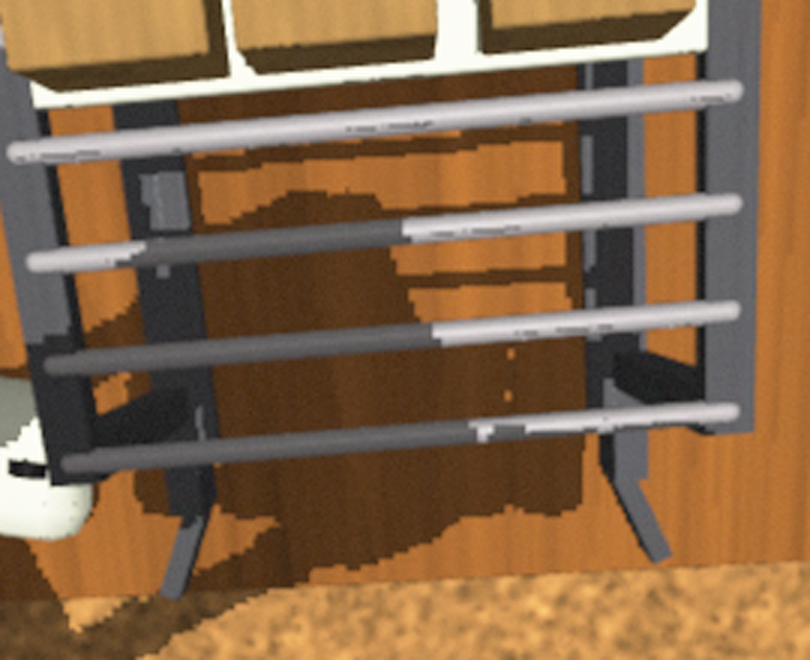

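Run:
```python
from h import *
f='pics/w21.png'
D=lambda u,v,z: px2w(f,*cpx(u,v,150,0,3),z)
for n,p in dict(Ltip_in=(184,597),Ltip_out=(162,594),Rtip_in=(655,562),Rtip_out=(671,553),Lbend_out=(173,513),Lbend_in=(210,505),Rbend_in=(616,480),Rbend_out=(646,474),Lin_far=(185,180),Lin_near=(212,440),Rin_far=(583,160),Rin_near=(600,440)).items(): print(n,D(*p,34),D(*p,28))
# shelf rods ends z=150+
print('rod front',D(68,464,155),D(735,411,155)); print('rod back',D(15,153,155),D(738,90,155))
f='pics/top0.png'
R=lambda u,v,z: px2w(f,*cpx(u,v,70,170,5),z)
print('top tips',R(597,110,34),R(608,475,34)); print('bends',R(528,150,34),R(540,445,34))
print('rods',[R(*p,155).tolist() for p in [(372,115),(386,470),(219,125),(232,478),(68,132),(80,483)]])
```

```text
Ltip_in [398.  197.7  34. ] [396.7 196.   28. ]
Ltip_out [389.8 199.3  34. ] [388.4 197.6  28. ]
Rtip_in [575.4 201.8  34. ] [576.7 200.2  28. ]
Rtip_out [581.3 204.9  34. ] [582.7 203.4  28. ]
Lbend_out [397.6 230.   34. ] [396.3 228.8  28. ]
Lbend_in [411.6 232.2  34. ] [410.4 231.1  28. ]
Rbend_in [560.7 233.5  34. ] [561.8 232.4  28. ]
Rbend_out [571.6 235.1  34. ] [572.9 234.   28. ]
Lin_far [415.  343.6  34. ] [413.9 344.1  28. ]
Lin_near [414.8 256.   34. ] [413.7 255.1  28. ]
Rin_far [549.1 342.6  34. ] [550.1 343.1  28. ]
Rin_near [554.8 248.4  34. ] [555.9 247.5  28. ]
rod front [399.5 268.2 155. ] [568.  272.5 155. ]
rod back [397.7 341.4 155. ] [566.  345.8 155. ]
top tips [578.4 193.7  34. ] [388.7 190.4  34. ]
bends [558.4 229.9  34. ] [405.  225.5  34. ]
rods [[566.9, 275.5, 155.0], [398.8, 270.3, 155.0], [563.9, 348.5, 155.0], [396.7, 343.1, 155.0], [562.3, 420.5, 155.0], [396.0, 415.1, 155.0]]
```

```bash
python3 -m inch '[[[-50,2.6,0,0,0,0,70],[-50,2.6,0,0,0,0,70],[-50,2.6,0,0,0,0,70],[-50,2.6,0,0,0,0,70],[-50,2.6,5,0,0,0,70]]]';python3 -m inch '[[[-50,2.6,15,0,0,0,70],[-50,2.6,30,0,0,0,70],[-50,2.6,35,0,0,0,70],[-55,2.6,35,0,0,0,70],[0,0,0,0,0,0,70]]]'; python3 -m inch '[[[0,0,0,0,0,0,70],[0,0,0,0,0,0,70]]]'
python3 - <<'E'
from h import *
plan([479.8,-228.8,20],87)
snap('wrist','pics/w22.png')
f='pics/w22.png'
C=np.array([487.4,-85.7]);X=np.array([.053,.9986]);Y=np.array([-.9986,.053])
for a,b in [(-90,72),(-90,-72)]: print(w2px(f,[*(C+a*X+b*Y),22]))
for a in(-100,-143,-165): print(w2px(f,[*(C+a*X),46]))
E
```

```text
t: 33.58
ee_pos: [480.5, -24.9, 267.8]
orientation: [[0.053, 0.999, 0.0], [0.999, -0.053, -0.0], [-0.0, 0.0, -1.0]]
contact_force: [1.6, 0.5, -0.3]
gripper_width: 69.9
t: 34.2
ee_pos: [477.6, -228.4, 149.6]
orientation: [[0.058, 0.998, -0.007], [0.998, -0.058, 0.003], [0.003, -0.008, -1.0]]
contact_force: [-0.8, 0.4, -0.4]
gripper_width: 70.1
t: 34.45
ee_pos: [480.7, -225.0, 156.0]
orientation: [[0.051, 0.999, 0.002], [0.999, -0.051, -0.001], [-0.001, 0.002, -1.0]]
contact_force: [-1.4, 0.1, 0.2]
gripper_width: 69.8
t 34.45 tcp [ 480.7 -225.   156. ] yaw 87.08 w 69.8 F [-1.4  0.1  0.2]
shift [ -3.8  -1.  136. ] len 136.0 rot [0.0021 0.0007 0.0013] |rows| 2.18
[190.3 135. ]
[371.6 135.3]
[280.8 152.6]
[280.9 207.9]
[280.9 234.3]
```

View pics/w22.png

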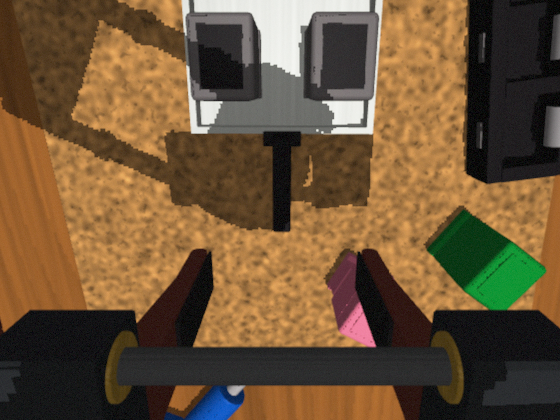

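```bash
python3 -m inch '[[[-2,-1,40,0,0,0,50],[0,0,40,0,0,0,50],[0,0,35,0,0,0,50],[0,0,14,0,0,0,50],[0,0,0,0,0,0,50]]]';python3 -m inch '[[[0,0,3,0,0,0,50],[0,0,0,0,0,0,50]]]'
python3 - <<'E'
from h import *
plan([479.8,-227,20],87)
E
```

```text
t: 35.12
ee_pos: [478.9, -227.1, 25.7]
orientation: [[0.051, 0.999, -0.0], [0.999, -0.051, 0.0], [0.0, -0.0, -1.0]]
contact_force: [0.9, -0.0, -0.4]
gripper_width: 49.9
t: 35.38
ee_pos: [479.5, -228.0, 23.9]
orientation: [[0.052, 0.999, 0.002], [0.999, -0.052, -0.001], [-0.001, 0.002, -1.0]]
contact_force: [0.4, 0.6, -0.8]
gripper_width: 49.9
t 35.38 tcp [ 479.5 -228.    23.9] yaw 87.0 w 49.9 F [ 0.4  0.6 -0.8]
shift [1.  0.2 3.9] len 4.0 rot [0.002  0.001  0.0001] |rows| 0.06
```

```bash
python3 -m inch '[[[0,0,4,0,0,0,50],[0,0,0,0,0,0,30],[0,0,0,0,0,0,8],[0,0,0,0,0,0,5],[0,0,0,0,0,0,5]]]' 20;python3 -m inch '[[[0,0,0,0,0,0,5],[0,0,0,0,0,0,5],[0,0,0,0,0,0,5]]]' 30
python3 - <<'E'
from h import *
plan([484,-67,20],91.6)
E
```

```text
t: 36.0
ee_pos: [478.8, -227.6, 18.5]
orientation: [[0.052, 0.999, 0.0], [0.999, -0.052, 0.0], [0.0, 0.0, -1.0]]
contact_force: [0.3, -0.4, -0.7]
gripper_width: 13.7
t: 36.38
ee_pos: [478.8, -227.7, 18.5]
orientation: [[0.053, 0.999, 0.0], [0.999, -0.053, -0.0], [-0.0, 0.0, -1.0]]
contact_force: [0.6, -0.0, 0.0]
gripper_width: 13.9
t 36.38 tcp [ 478.8 -227.7   18.5] yaw 86.99 w 13.9 F [ 0.6 -0.   0. ]
shift [160.7  -3.2  -1.5] len 160.8 rot [ 0.0001  0.0001 -0.0805] |rows| 2.57
```

```bash
python3 -m inch '[[[8,0,0,0,0,0,5],[16,0,0,0,0,-0.02,5],[20,0.5,0,0,0,-0.02,5],[20,1,0,0,0,-0.02,5],[20,2,0,0,0,-0.02,5]]]' 30
python3 - <<'E'
from h import *
plan([492.5,-67,19],91.6)
E
```

```text
t: 37.0
ee_pos: [484.2, -142.4, 18.6]
orientation: [[-0.029, 1.0, 0.0], [1.0, 0.029, -0.0], [-0.0, 0.0, -1.0]]
contact_force: [0.5, -4.2, -1.3]
gripper_width: 14.1
t 37.0 tcp [ 484.2 -142.4   18.6] yaw 91.67 w 14.1 F [ 0.5 -4.2 -1.3]
shift [75.1 10.5 -0.5] len 75.9 rot [0.     0.0005 0.0013] |rows| 1.21
```

```bash
python3 -m inch '[[[18,3,0,0,0,0,5],[18,3,0,0,0,0,5],[18,3,0,0,0,0,5],[12,1.5,0,0,0,0,5],[5,0,0,0,0,0,5]]]'; python3 -m inch '[[[0,0,0,0,0,0,5],[0,0,0,0,0,0,5]]]'
python3 - <<'E'
from h import *
plan([492.5,-67,19],91.6)
snap('wrist','pics/w23.png');snap('top','pics/top5.png'); crop('pics/top5.png','pics/t5c.png',70,150,350,290,2.8)
E
```

```text
t: 37.62
ee_pos: [492.9, -71.7, 18.6]
orientation: [[-0.028, 1.0, 0.0], [1.0, 0.028, -0.0], [-0.0, 0.0, -1.0]]
contact_force: [-0.2, -4.8, -0.7]
gripper_width: 14.2
t: 37.88
ee_pos: [492.9, -71.3, 18.5]
orientation: [[-0.028, 1.0, 0.0], [1.0, 0.028, 0.003], [0.003, 0.0, -1.0]]
contact_force: [0.5, 4.4, 1.0]
gripper_width: 13.8
t 37.88 tcp [492.9 -71.3  18.5] yaw 91.6 w 13.8 F [0.5 4.4 1. ]
shift [ 4.3 -0.3 -0.4] len 4.4 rot [ 0.0003 -0.0026 -0.    ] |rows| 0.07
```

View pics/w23.png

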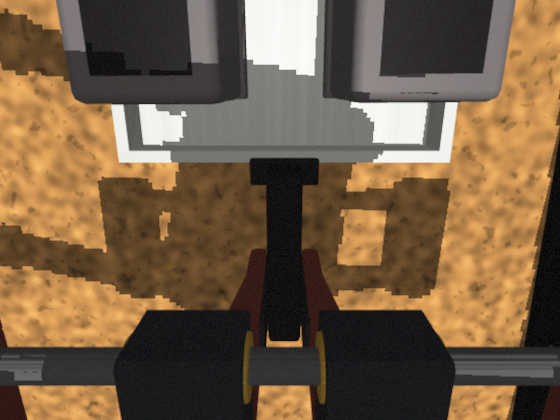

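View pics/t5c.png

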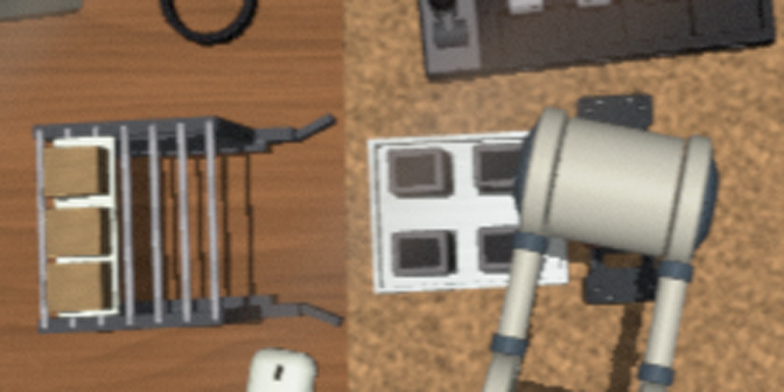

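Run:
```python
from h import *
f='pics/top5.png'
D=lambda u,v,z: px2w(f,*cpx(u,v,70,150,2.8),z)
a,b=D(368,140,22),D(376,291,22); print(a,b,(a+b)/2, 483.3-.0275*((a+b)[1]/2-270))
f='pics/w23.png'
a,b=px2w(f,118,161,22),px2w(f,449,161,22);print(a,b,(a+b)/2)
```

```text
[557.5 164.6  22. ] [416.1 159.1  22. ] [486.8  161.85  22.  ] 486.274125
[420.7 -19.3  22. ] [564.7 -15.3  22. ] [492.7 -17.3  22. ]
```

```bash
python3 -m inch '[[[10,0,0,0,0,0,5],[16,0,0,0,0,0,5],[16,0,0,0,0,0,5],[16,0,0,0,0,0,5],[12,0,0,0,0,0,5]]]'; python3 -m inch '[[[12,0,0,0,0,0,5],[12,0,0,0,0,0,5],[12,0,0,0,0,0,5],[12,0,0,0,0,0,5],[12,0,0,0,0,0,5]]]'
python3 - <<'E'
from h import *
plan([485.8,178,18.6],91.6)
E
```

```text
t: 38.6
ee_pos: [490.8, -2.9, 18.5]
orientation: [[-0.027, 1.0, -0.0], [1.0, 0.027, -0.002], [-0.002, -0.0, -1.0]]
contact_force: [0.3, -5.0, 0.2]
gripper_width: 14.0
t: 39.22
ee_pos: [489.2, 56.8, 18.5]
orientation: [[-0.027, 1.0, -0.0], [1.0, 0.027, -0.002], [-0.002, -0.0, -1.0]]
contact_force: [0.3, -5.1, 0.1]
gripper_width: 13.7
t 39.23 tcp [489.2  56.8  18.5] yaw 91.52 w 13.7 F [ 0.3 -5.1  0.1]
shift [ 1.212e+02 -1.000e-01 -3.000e-01] len 121.2 rot [-0.0001  0.0021 -0.0014] |rows| 1.94
```

```bash
python3 -m inch '[[[12,0,0,0,0,0,5],[14,0,0,0,0,0,5],[14,0,0,0,0,0,5],[14,0,0,0,0,0,5],[14,0,0,0,0,0,5]]]'; python3 -m inch '[[[10,0,0,0,0,0,5],[10,0,0,0,0,0,5],[8,0,0,0,0,0,5],[6,0,0,0,0,0,5],[0,0,0,0,0,0,5]]]'
python3 - <<'E'
from h import *
plan([485.8,178,18.6],91.6)
E
```

```text
t: 39.85
ee_pos: [487.3, 124.7, 18.5]
orientation: [[-0.027, 1.0, -0.0], [1.0, 0.027, -0.002], [-0.002, -0.0, -1.0]]
contact_force: [0.4, -6.0, 1.9]
gripper_width: 14.1
t: 40.48
ee_pos: [486.3, 159.4, 18.6]
orientation: [[-0.027, 1.0, -0.0], [1.0, 0.027, -0.001], [-0.001, -0.0, -1.0]]
contact_force: [-0.4, -2.7, 1.1]
gripper_width: 14.2
t 40.48 tcp [486.3 159.4  18.6] yaw 91.57 w 14.2 F [-0.4 -2.7  1.1]
shift [18.6 -0.  -0.1] len 18.6 rot [-0.0001  0.0006 -0.0005] |rows| 0.3
```

```bash
for i in 1; do :; done; python3 -m inch '[[[5,0,0,0,0,0,5],[5,0,0,0,0,0,5],[3,0,0,0,0,0,5],[0,0,0,0,0,0,5]]]'; python3 -m inch '[[[3,0,0,0,0,0,5],[2,0,0,0,0,0,5],[0,0,0,0,0,0,5]]]'
```

```text
t: 40.98
ee_pos: [486.0, 171.9, 18.5]
orientation: [[-0.027, 1.0, -0.0], [1.0, 0.027, -0.001], [-0.001, -0.0, -1.0]]
contact_force: [-0.0, -5.2, 1.5]
gripper_width: 14.0
t: 41.35
ee_pos: [485.9, 176.8, 18.6]
orientation: [[-0.027, 1.0, -0.0], [1.0, 0.027, -0.001], [-0.001, -0.0, -1.0]]
contact_force: [-0.1, -5.0, 2.2]
gripper_width: 14.3
```

```bash
python3 -m inch '[[[2,0,0,0,0,0,5],[2,0,0,0,0,0,5],[0,0,0,0,0,0,5]]]'
```

```text
t: 41.72
ee_pos: [485.8, 179.0, 18.5]
orientation: [[-0.026, 1.0, -0.0], [1.0, 0.026, -0.005], [-0.005, -0.001, -1.0]]
contact_force: [-1.0, -11.1, 3.0]
gripper_width: 13.7
```

Contact is starting to build. Push a little further to confirm the stop.

```bash
python3 -m inch '[[[3,0,0,0,0,0,5],[2,0,0,0,0,0,5],[0,0,0,0,0,0,5]]]'
python3 - <<'E'
from h import *
plan([485.8,179,18.6],91.6)
snap('wrist','pics/w24.png');snap('side','pics/side2.png')
E
```

```text
t: 42.1
ee_pos: [485.7, 180.1, 18.5]
orientation: [[-0.025, 1.0, -0.001], [1.0, 0.025, -0.012], [-0.012, -0.001, -1.0]]
contact_force: [-2.0, -25.2, 6.7]
gripper_width: 13.7
t 42.1 tcp [485.7 180.1  18.5] yaw 91.42 w 13.7 F [ -2.  -25.2   6.7]
shift [-1.1  0.  -0.1] len 1.1 rot [-0.0015  0.0121 -0.0032] |rows| 0.07
```

View pics/w24.png

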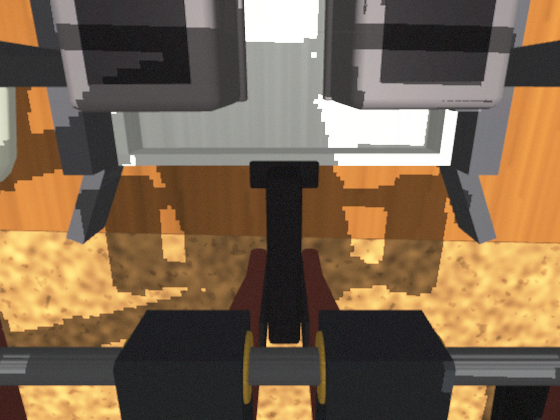

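View pics/side2.png

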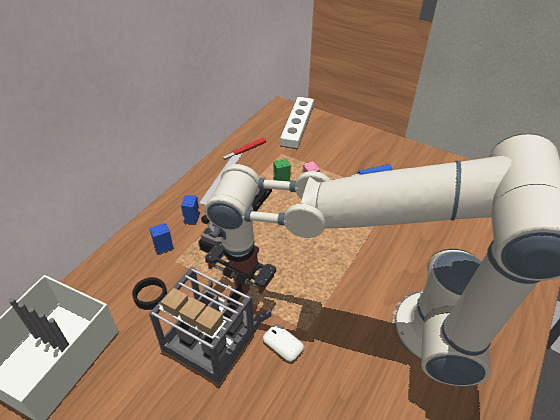

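Hard contact at 25 N: the tray's rear wall at v≈160 is level with the guide ends at v≈172. Unload, release, and lift.

```bash
python3 -m inch '[[[-2,0,0,0,0,0,5],[-2,0,0,0,0,0,5],[0,0,0,0,0,0,5]]]'; python3 -m inch '[[[0,0,0,0,0,0,40],[0,0,0,0,0,0,40],[0,0,0,0,0,0,40],[0,0,-20,0,0,0,40],[0,0,-40,0,0,0,40]]]'; python3 -m inch '[[[-10,0,-50,0,0,0,40],[-40,0,-60,0,0,0,40],[-30,0,-20,0,0,0,40],[0,0,0,0,0,0,40],[0,0,0,0,0,0,40]]]'
python3 - <<'E'
from h import *
plan([485.8,179,18.6],91.6)
snap('wrist','pics/w25.png');snap('side','pics/side3.png');crop('pics/side3.png','pics/s3c.png',140,190,320,380,3);snap('top','pics/top6.png')
E
```

```text
t: 42.58
ee_pos: [485.8, 180.2, 18.5]
orientation: [[-0.026, 1.0, -0.0], [1.0, 0.026, -0.004], [-0.004, -0.001, -1.0]]
contact_force: [-0.1, -9.1, 3.3]
gripper_width: 13.7
t: 43.2
ee_pos: [484.7, 182.4, 78.5]
orientation: [[-0.028, 1.0, -0.003], [1.0, 0.028, -0.001], [-0.001, -0.003, -1.0]]
contact_force: [1.0, 0.1, 0.2]
gripper_width: 39.9
t: 43.82
ee_pos: [487.6, 108.3, 200.4]
orientation: [[-0.028, 1.0, -0.0], [1.0, 0.028, 0.001], [0.001, -0.0, -1.0]]
contact_force: [-0.0, 0.0, -0.5]
gripper_width: 39.7
t 43.83 tcp [487.6 108.3 200.4] yaw 91.58 w 39.7 F [-0.   0.  -0.5]
shift [ 70.6   0.2 181.8] len 195.0 rot [-0.0003 -0.0005 -0.0003] |rows| 3.12
```

View pics/w25.png

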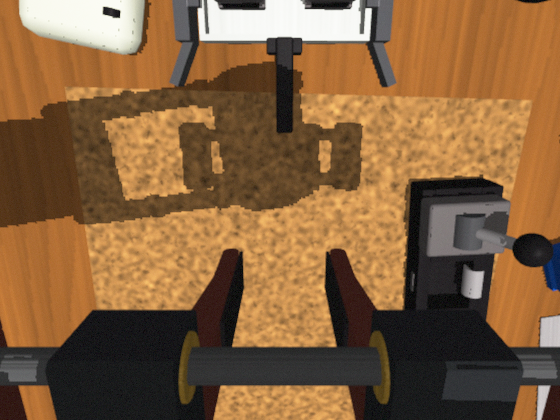

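View pics/s3c.png

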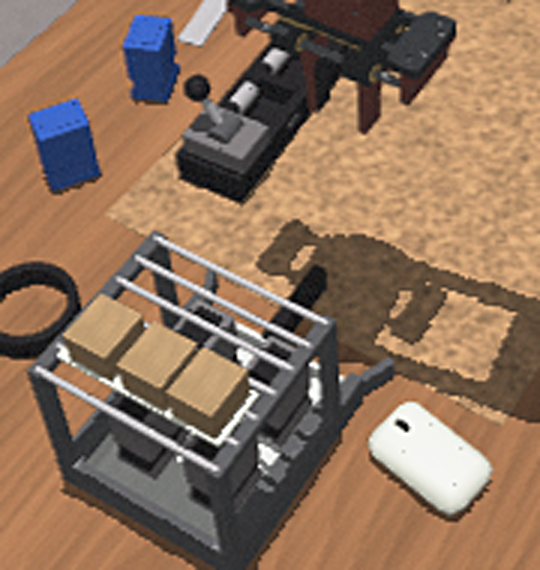

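View pics/top6.png

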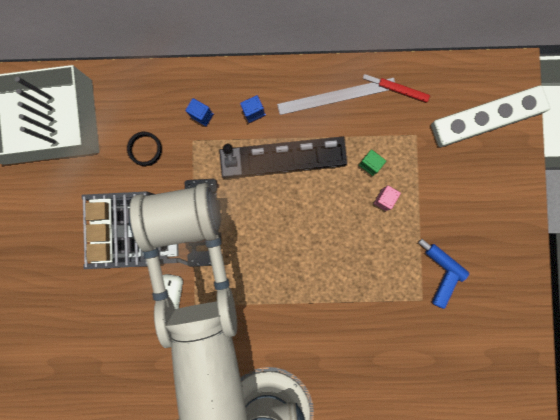

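Run:
```python
from h import *
f='pics/w25.png'; crop(f,'pics/w25c.png',160,0,410,140,3.2)
crop('pics/top6.png','pics/t6c.png',70,130,270,280,4)
print('fin end',px2w(f,285,132,46),'knob',px2w(f,533,250,106))
```

```text
fin end [488.5 158.2  46. ] knob [678.8  81.5 106. ]
```

View pics/w25c.png

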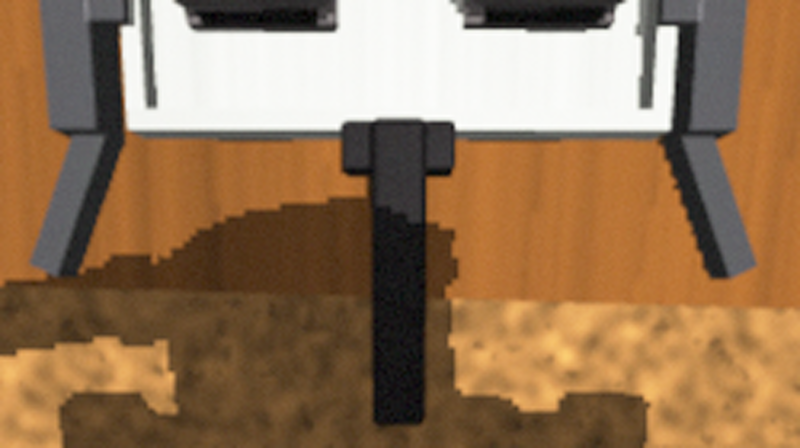

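Run:
```python
from h import *
f='pics/w25.png'
D=lambda u,v,z: px2w(f,*cpx(u,v,160,0,3.2),z)
print('tips',D(50,270,34),D(735,272,34),'bend',D(75,132,34),D(710,132,34),'fin end top',D(398,422,46),D(398,422,18),'tray rear top z22',D(250,132,22),D(560,132,22),'bottom',D(250,139,0))
```

```text
tips [394.6 194.4  34. ] [575.8 198.9  34. ] bend [403.  228.1  34. ] [565.6 232.6  34. ] fin end top [487.7 158.6  46. ] [487.8 155.7  18. ] tray rear top z22 [446.4 230.8  22. ] [528.7 233.1  22. ] bottom [443.8 231.5   0. ]
```

View pics/t6c.png

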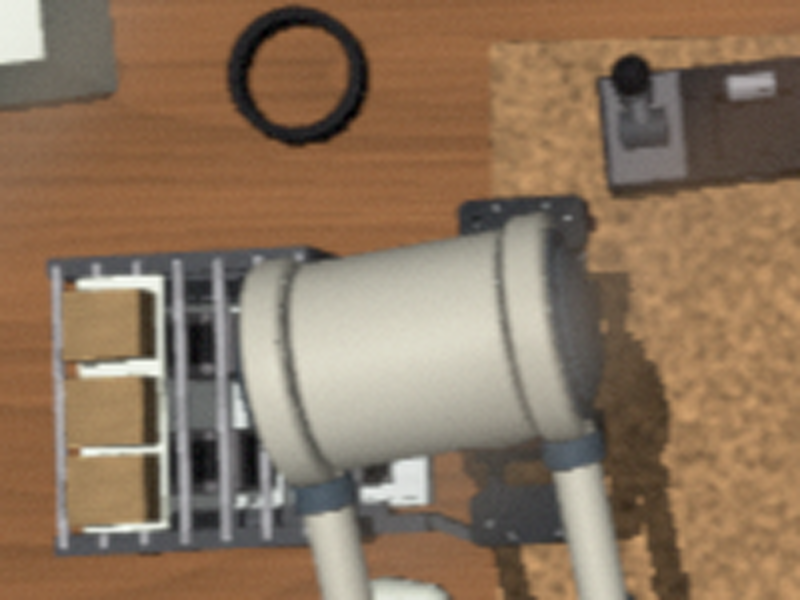

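```bash
python3 -m inch '[[[-50,0,-5,0,0,0,40],[-50,0,-5,0,0,0,40],[-50,0,-5,0,0,0,40],[-50,0,-5,0,0,0,40],[0,0,0,0,0,0,40]]]'; python3 -m inch '[[[0,0,0,0,0,0,40],[0,0,0,0,0,0,40],[0,0,0,0,0,0,40]]]'
python3 - <<'E'
from h import *
snap('top','pics/top7.png');crop('pics/top7.png','pics/t7c.png',70,130,270,280,4)
E
```

```text
t: 44.6
ee_pos: [493.1, -94.2, 219.7]
orientation: [[-0.024, 1.0, -0.002], [1.0, 0.024, -0.0], [-0.0, -0.002, -1.0]]
contact_force: [0.4, -0.0, -0.1]
gripper_width: 39.9
t: 44.98
ee_pos: [493.4, -90.9, 220.4]
orientation: [[-0.03, 1.0, -0.0], [1.0, 0.03, 0.0], [0.0, -0.0, -1.0]]
contact_force: [0.3, 0.6, -0.4]
gripper_width: 39.7
```

View pics/t7c.png

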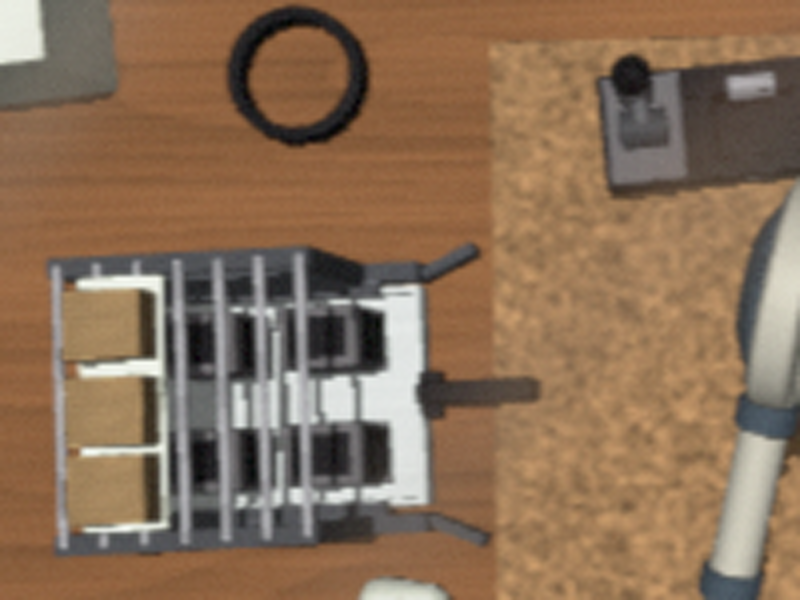

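The crop shows all four packs standing in the tray, near (215,340), (340,335), (225,455) and (345,450). The tray's rear edge at u≈428 is level with the guide bends. The toggle knob at (632,75) is on the far side, and the tape roll hasn't moved. Handing in.

Run:
```python
from h import *
print(robot.close_job())
```

```text
the job is handed in; nothing more can be done
None
```

I switched the dock off with all four packs still plugged in, then moved each pack upright into the tray. I slid the loaded tray into the rack until it stopped, then handed in after about 45 s of robot time.

- **Toggle:** it was pushed until it hit its stop at 35 N. The knob moved from x≈632 to x≈678 mm; I take that as about 0.98 rad of switch angle. That angle comes from the camera, since the joint itself cannot be read.
- **Tray home:** the push force rose from about 5 N of sliding to 25 N at the stop. After I let go, the tray's rear wall measured about 1.5 mm past the start of the guides, which is where it should sit against the back stop.
- **Packs:** the last top view shows all four standing inside the tray.
- **Left alone:** the mouse, tape roll and glue gun look where they were in the last pictures, but I did not measure them. The arm was clear of everything at hand-in.

No check failed. The repeat position measurements agreed to within about 3 mm, except the flared guide ends of the rack, which differed by up to 8 mm between cameras. For the tray's final position I relied on the contact force and a comparison within a single image instead. I saw no sign of the tray being knocked or of the grip slackening.

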